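# Lock the quarter-turn fastener of a lamp house

## Task

Take the steel quarter-turn stud that lies in the parking stand, set it upright in the slot of the lamp house cover with its cross bar through the slot, and let go. Then take it again from above by its wing, press it down fully against the spring and turn it a quarter turn clockwise, so that it springs up locked crosswise to the slot, and let go. Do not shift the timer, the small carton or the petri dish.

Things in the scene. Friction and masses are not known exactly. Their poses are not given: they have to be found in the camera images.
- stud: Loose steel quarter-turn stud, 96 mm long, 90 g. Origin in the middle of its square body (20 x 20 mm, 40 mm long). Own x runs along the stud to the head. Wing and cross bar lie in its own xy plane; all is the same after half a turn about x. At first it lies level in the stand, own z up, head towards the middle of the bench (about world -y). Upright, bar down, own x points up.
- stud_wing (a point): Middle of the flat wing at the stud's head, 33 mm from the stud's origin along own +x. The wing reaches from x = 20 mm (top of the square body) to 46 mm, is 26 mm wide along own y (20 mm at foot and top) and 10 mm thick along own z. The stud balances about 4 mm from its origin towards the wing.
- stud_tip (a point): Middle of the stud's tip face, 49.5 mm from the stud's origin along own -x. The tip is a cross bar 20 mm long (own y), 7 mm thick (own z), 8 mm high (own x); between it and the square body is a round shank of 7 mm diameter, 21.5 mm long.
- stand: Fixed grey stand, base 96 x 44 x 8 mm, origin mid underside, x to the stud's head. Two posts, 14.4 mm wide (narrower than the stud: fingers pass beside them), at x -34 to -27 mm (notch for the shank, cheeks up to 54 mm) and x 28 to 38 mm (top at 45 mm, under the wing). The stud lies over it, origins in line, centre line 50 mm above the bench, body free between the posts; lift it straight up over 15 mm.
- lamp_house: Fixed grey box with aluminium cover, 104 (own x) x 124 (own y) x 62 mm high; origin mid underside, own z up. In the middle of the cover is the slot, long along own x. Two short dark lines on the cover, along own y, mark the locked direction of wing and bar.
- slot_mouth (a point): Middle of the slot at the cover's upper face, 62 mm above the bench; axes of the lamp house. Slot 26 mm (x) by 10 mm (y), bevelled to 32 x 16 mm in the top 3 mm. 17 mm down a 10 mm wide cross groove along y opens in the guide's underside; that underside is 20 mm down. Below it the bar can turn clockwise (from above) by 90 degrees, up to a stop.
- spring_pad (a joint): Spring pad under the slot, travel in m, 0 = up, grows downward. It carries the stud once let go: tip 21 mm below the cover, square body 8.5 mm above it; it stands by itself, perhaps leaning a little. It yields at 1.8 N, and 4.7 N at 8.5 mm, where the body meets the cover and the bar can turn (with 1.5 mm to spare). Turned 90 degrees and let go, it lifts the bar 4.5 mm into the groove: tip 25 mm down, pad at 0.004.
- timer: Loose white bench timer 52 x 66 x 24 mm, origin at the middle of its underside. Leave alone.
- filter_box: Loose small dark and white carton 90 x 60 x 26 mm, origin at the middle of its underside. Leave alone.
- petri_dish: Loose clear petri dish, 60 mm across, 12 mm high, origin at the middle of its underside. Leave alone.
Mind the look-alikes: they are no part of the job. Of the things shaped like the stud, the steel one is meant.

How it is judged:
By the outcome, as a careful person would: the job done as asked, in the order asked, and still so for the second after the job is handed in, with the robot touching nothing.
It also fails if it takes over 56 s, if anything falls off the work surface, if the arm or the gripper's body presses on something with over 40 N, if the wrist force passes 120 N, or if a joint passes its speed limit or range.

## Robot

A 6-joint arm with a two-finger parallel gripper is mounted at the origin on a cart in front of the work surface, level with it; the furniture and walls round the work are solid. World frame = base frame: x ahead of the robot, y to its left, z up, the work surface at z = 0. Lengths are in m, angles in degrees, forces in N, time in s.
With the tool pointing down it reaches from about 0.275 to 0.825 m from the base axis. Payload 5.2 kg.
Tool frame: the origin (TCP) lies at the very end of the fingers, on their centre line; the grasp point (between the pads) lies 19 mm behind it (grip_depth is the distance from the TCP to the grasp point, in m); x points along the fingers, y is the direction in which the jaws open and shut, and the axes are right-handed (so a half turn about x gives the same grasp; the last joint's range is limited). The gripper opens to 93 mm and grips with 3 to 60 N. Pads are 15 mm wide; open, the fingers measure 128 mm over their backs; the gripper's body (75 mm by 188 mm) begins 65 mm behind the grasp point.
Start: joints at [59.943, 14.817, 87.949, -0, 77.235, -11.62], TCP at [0.174, 0.522, 0.219] pointing down, gripper open.
Joint ranges: [-179.93, 179.93], [-52.35, 119.4], [10.71, 147.94], [-69.91, 249.91], [12.55, 155.21], [-178.61, 178.61]. Speed limits (degrees/s): [147.25, 147.25, 180, 180, 180, 180].

## Interface

Orientations are given as a 3x3 rotation matrix whose columns are the frame's x, y, z axes.
In Python, from bench import read_state, read_camera, calibration, close_job, grip_depth gives the robot as it stands.
- The arm moves only by the tool drive_tool, never from a script. Its argument "deltas" is a list of rows, each an object of numbers: "dx", "dy", "dz": the shift along the tool's x, y, z in mm; "wx", "wy", "wz": the turn, a rotation vector about the tool's x, y, z in rad; "fingers": the closure, from 0 (fully open) to 1 (shut). A call has 1 to 20 rows; each row shifts and turns the pose as measured when the row begins, along the tool's axes as they then stand; what a row does not reach is not made up. A row lasts 1/10 s, in which the tool goes at most 50 mm and 8.59 degrees, less where a joint would pass 70% of its speed; a pose out of reach is approached as far as the arm can. A call with a gripper value outside its range is refused whole. The fingers move at their own pace and stop on an object; "newtons" is the grip in N (left out, the last holds). Time passes only in rows, so rows that do not move let the fingers close. It gives the time, the measured TCP pose, the force and the opening at its end, in the units of the state.
- read_state(): the state, without advancing time (a new reading comes with each control period).
- read_camera(name): name is "scene" or "top" or "wrist"; returns the picture (400x640x3 uint8, red, green, blue); there is no depth.
- calibration(name): a dict with "fx", "fy", "cx", "cy" (pixels), "rvec" (rotation vector, rad) and "tvec" (3), from world to camera coordinates, as OpenCV has them; the wrist camera has in their place "hand_eye" (4x4, takes a point from camera to tool coordinates, whose origin is the TCP and whose axes are the tool frame's). Camera axes: x right, y down, z forward; pixel columns grow to the right and rows downward; lengths in m; the calibration is good to about 2 mm. A picture is of the moment at which its call begins: read the wrist's pose just before it. calibration takes no time and is no camera call.
- close_job(): hands the job in, once; it reports no verdict.
The state is a dict: "time_s": time; "joint_positions": joint angles; "qd": joint speeds; "tau": joint torques, N m; "tool_pos": TCP position; "tcp_rot": TCP orientation; "force": force on the tool from outside, world axes, zero at the start; "torque": the same for the moment, N m; "width": opening from 0.0 (shut) to 1.0 (fully open).
Only numpy, scipy, OpenCV 4.12 (cv2) and the standard library are available. Lean on these libraries where they do the work, as an engineer would, in place of code of your own. Each camera call takes 0.05 s, during which the arm holds its last target.

## Working session

There is one attempt and no reset: what is moved stays moved. The work goes in short steps, Python scripts to look and compute and a tool call to move; the robot and the scene stay as the last step left them, time stands still between calls to the robot, and variables do not carry over. Pictures are saved under pics/ and viewed, and the job is handed in when it is done.

Besides the shell and the picture viewer there is one more tool, called after "Call:" as name(argument=value, ...) on one line, values as JSON. drive_tool: Moves the arm, as the interface text tells. Its arguments: {"type":"object","properties":{"deltas":{"type":"array","items":{"type":"object","properties":{"dx":{"type":"number"},"dy":{"type":"number"},"dz":{"type":"number"},"wx":{"type":"number"},"wy":{"type":"number"},"wz":{"type":"number"},"fingers":{"type":"number"}}}},"newtons":{"type":"number"}},"required":["deltas"]}

```bash
ls; mkdir -p pics
python3 - <<'E'
from bench import *
import cv2
print(read_state(), grip_depth)
for n in("scene","top","wrist"):
    cv2.imwrite(f"pics/{n}0.png",read_camera(n)[:,:,::-1]); print(n,calibration(n))
E
```

```text
pics
{'time_s': 0.0, 'joint_positions': array([ 5.99431220e+01,  1.48607293e+01,  8.80093973e+01,  1.53710378e-03,
        7.72333829e+01, -1.16176770e+01]), 'qd': array([ 0.02217705,  0.05227285,  0.06069176, -0.0002024 , -0.01650388,
       -0.07555787]), 'tau': array([ 5.46849551e-04, -4.37305498e+01, -2.84004217e+01,  7.18798768e-02,
        4.10428375e-02, -1.39883336e-04]), 'tool_pos': array([0.1736468 , 0.52131565, 0.21781566]), 'tcp_rot': array([[-9.27488178e-04,  3.16303000e-01,  9.48657763e-01],
       [-1.55054126e-03,  9.48656576e-01, -3.16304120e-01],
       [-9.99998368e-01, -1.76430134e-03, -3.89426906e-04]]), 'force': array([ 0.26147746,  0.03994085, -0.59949161]), 'torque': array([0.02217295, 0.04676794, 0.0538957 ]), 'width': 1.0017701405244472} 0.0188
scene {'fx': 452.017599715249, 'fy': 452.017599715249, 'cx': 314.84798641116674, 'cy': 200.62046267717048, 'rvec': array([ 2.0074598 , -0.62110866,  0.37858472]), 'tvec': array([-0.40839439,  0.20695932,  0.88519975])}
top {'fx': 420.25508054787355, 'fy': 420.25508054787355, 'cx': 319.83913032993684, 'cy': 198.79395095029903, 'rvec': array([ 2.12580275, -2.13080099,  0.1540578 ]), 'tvec': array([-0.00882381,  0.50218547,  1.17510755])}
wrist {'fx': 305.07009279238133, 'fy': 305.07009279238133, 'cx': 318.93546610464284, 'cy': 200.69013827249054, 'hand_eye': array([[ 2.14267489e-04, -2.54099956e-01,  9.67177939e-01,
        -1.66765481e-01],
       [ 9.99999903e-01,  4.25778010e-04, -1.09677123e-04,
         6.97355350e-04],
       [-3.83934146e-04,  9.67177869e-01,  2.54100023e-01,
        -6.97594376e-02],
       [ 0.00000000e+00,  0.00000000e+00,  0.00000000e+00,
         1.00000000e+00]])}
```

View pics/scene0.png

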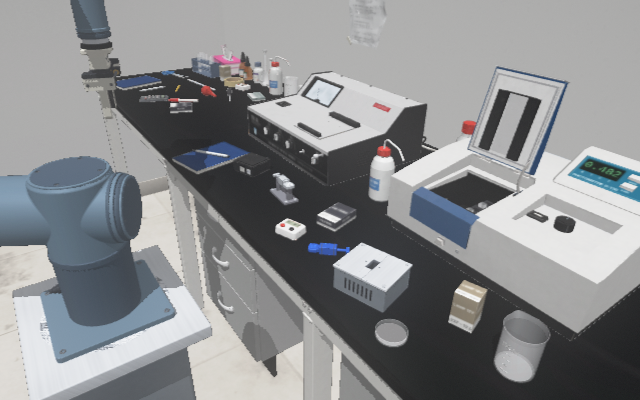

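View pics/top0.png

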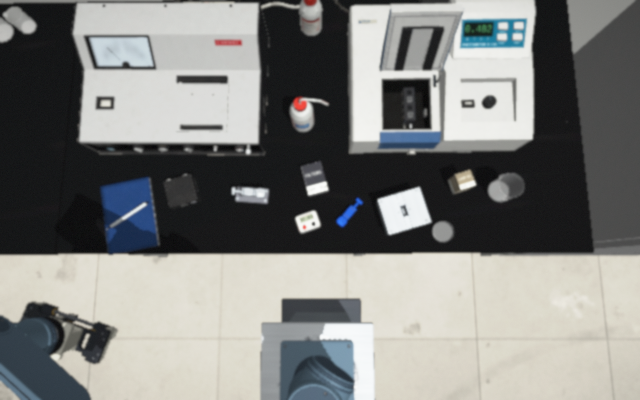

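View pics/wrist0.png

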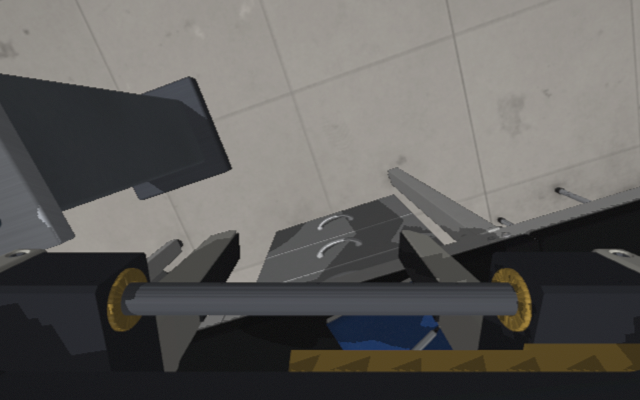

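The picture shows a steel stud in the stand at scene (285,188), top (250,194), and a blue look-alike at scene (325,248), top (349,212). The lamp house is at top (404,210). By the description the grey one is meant, so I'll check it in close crops.

```bash
cat > h.py <<'E'
from bench import *
import cv2, numpy as np
def cam(n):
    c=calibration(n); K=np.array([[c['fx'],0,c['cx']],[0,c['fy'],c['cy']],[0,0,1]])
    if n=='wrist':
        s=read_state(); T=np.eye(4);T[:3,:3]=s['tcp_rot'];T[:3,3]=s['tool_pos']; M=T@c['hand_eye']; return K,M[:3,:3],M[:3,3]
    R=cv2.Rodrigues(c['rvec'])[0]; return K,R.T,-R.T@c['tvec']
def ray(cm,uv,z):
    K,R,o=cm; d=R@np.linalg.inv(K)@np.array([uv[0],uv[1],1.]); return o+d*(z-o[2])/d[2]
def proj(cm,P):
    K,R,o=cm; q=K@(R.T@(np.asarray(P)-o)); return q[:2]/q[2]
E
python3 - <<'E'
from h import *
s=cv2.imread('pics/scene0.png');t=cv2.imread('pics/top0.png')
a=cv2.resize(t[175:215,220:280],None,fx=6,fy=6,interpolation=cv2.INTER_CUBIC)
b=cv2.resize(t[180:240,370:440],None,fx=6,fy=6,interpolation=cv2.INTER_CUBIC)[:360,:400]
c=cv2.resize(s[160:220,255:315],None,fx=6,fy=6,interpolation=cv2.INTER_CUBIC)[:360,:360]
cv2.imwrite('pics/c1.png',np.vstack([np.hstack([a,c[:240]]),np.hstack([b,np.zeros((360,320,3),np.uint8)])]))
cv2.imwrite('pics/c2.png',c)
ct=cam('top');cs=cam('scene')
print(ray(ct,(250,194),.05),ray(cs,(285,182),.05),ray(ct,(404,210),.062),ray(cs,(373,265),.062))
E
```

```text
[0.51545508 0.19137455 0.05      ] [0.52213851 0.1825905  0.05      ] [ 0.46575683 -0.24769107  0.062     ] [ 0.46406777 -0.2513838   0.062     ]
```

View pics/c1.png

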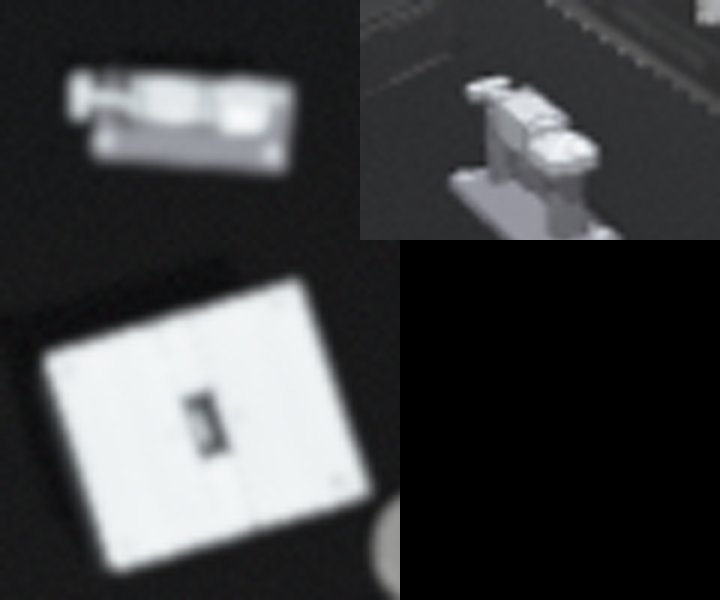

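View pics/c2.png

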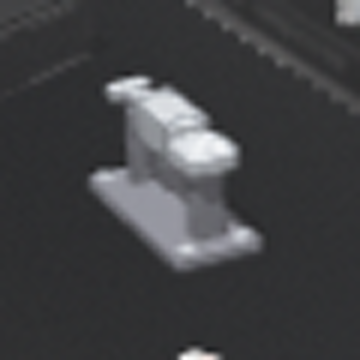

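The close crop shows the steel stud over the grey stand: cross bar at top px (233,191), wing at (264,194). That is the one meant. Next I measure it and the lamp house more exactly.

Run:
```python
from h import *
t=cv2.imread('pics/top0.png');ct=cam('top');cs=cam('scene')
for uv in [(233,190.8),(264.2,193.7)]: print('stud top',ray(ct,uv,.05))
# scene crop: bar left tip (105,88)-(150,78); head (238,155)
for uv in [(255+128/6,160+85/6),(255+205/6,160+148/6)]: print('stud scene',ray(cs,uv,.055))
m=(t[:,:,1]>150).astype(np.uint8); m[:,:370]=0;m[:,435:]=0;m[:180]=0;m[:,:][240:]=0
cn=max(cv2.findContours(m,0,2)[0],key=cv2.contourArea); print(cv2.minAreaRect(cn))
b=cv2.boxPoints(cv2.minAreaRect(cn)); P=np.array([ray(ct,p,.062) for p in b]);print(P,P.mean(0))
d=np.diff(np.vstack([P,P[:1]]),axis=0);print(np.linalg.norm(d,axis=1),np.degrees(np.arctan2(d[:,1],d[:,0])))
g=t[195:225,390:415,1];h=255-g.astype(float);h[h<60]=0
ys,xs=np.nonzero((g<150));print('slot px',390+xs.mean(),195+ys.mean(),ray(ct,(390+xs.mean(),195+ys.mean()),.06))
```

```text
stud top [0.52505047 0.2409329  0.05      ]
stud top [0.5161663  0.15031049 0.05      ]
stud scene [0.52233099 0.22985486 0.055     ]
stud scene [0.51809374 0.15407977 0.055     ]
((403.86383056640625, 210.5403594970703), (37.81925964355469, 45.312095642089844), 73.49563598632812)
[[ 0.49791759 -0.17181792  0.062     ]
 [ 0.53453714 -0.29592852  0.062     ]
 [ 0.43090799 -0.32184031  0.062     ]
 [ 0.39513199 -0.19943549  0.062     ]] [ 0.46462368 -0.24725556  0.062     ]
[0.12940028 0.10681958 0.12752592 0.10643124] [ -73.56099975 -165.96141714  106.29237725   15.03965113]
slot px 404.43333333333334 210.13333333333333 [ 0.46564518 -0.24926437  0.06      ]
```

```bash
cat > ik.py <<'E'
import numpy as np
from scipy.spatial.transform import Rotation as Ro
L2=L3=.45;B=.185;D=.30
def ik(tcp,a,y,D=D,B=B):
    a=np.array(a)/np.linalg.norm(a);w=np.array(tcp)-D*a
    q1=np.arctan2(w[1],w[0]);r=np.hypot(w[0],w[1]);h=w[2]-B
    d=np.hypot(r,h);c=(d*d-L2**2-L3**2)/(2*L2*L3)
    if abs(c)>1:return None
    q3=np.arccos(c);q2=np.arctan2(r,h)-np.arctan2(L3*np.sin(q3),L2+L3*np.cos(q3))
    R0=Ro.from_euler('ZY',[q1,q2+q3]).as_matrix()
    # tool: cols approach,y,z ; model frame z=approach, y=y sign chosen so start fits
    T=np.c_[np.cross(y,a),y,a]
    e=Ro.from_matrix(R0.T@T).as_euler('ZYZ')
    return np.degrees([q1,q2,q3,*e]).round(0)
if __name__=='__main__':
    print(ik([.1736,.5213,.2178],[0,0,-1],[.3163,.9487,0]))
    az=lambda t:np.array([np.cos(np.radians(t)),np.sin(np.radians(t)),0])
    for th in(25,35,45,55):
        c,s=np.cos(np.radians(th)),np.sin(np.radians(th));dn=np.array([0,0,-1.])
        g=np.array([.520,.194,.05]); a=c*dn-s*az(-95.6); p=g+.019*a
        l=np.array([.465,-.249,.0905])
        r=[th,'pick']
        for sg in(1,-1): r.append(ik(p,a,sg*az(-5.6)))
        for nm,d in(('right',-74),('left',106)):
            a=c*az(d)+s*dn
            r+=[nm]+[ik(l+.019*a+[0,0,.02],a,sg*az(d+90)) for sg in(1,-1)]
        print(*r)
E
python3 ik.py
```

```text
[72. 14. 89.  0. 77. 90.]
25 pick [  8.  23. 108.  34.  48.  81.] [  8.  23. 108.  34.  48. -99.] right [ -1.  20. 128. -89.  60. 144.] [ -1.  20. 128. -89.  60. -36.] left [ -43.   51.   72.   31.  115. -151.] [-43.  51.  72.  31. 115.  29.]
35 pick [  4.  24. 110.  47.  50.  66.] [   4.   24.  110.   47.   50. -114.] right [ -4.  15. 126. -79.  52. 130.] [ -4.  15. 126. -79.  52. -50.] left [ -42.   45.   75.   27.  108. -151.] [-42.  45.  75.  27. 108.  29.]
45 pick [ -0.  27. 112.  59.  55.  53.] [  -0.   27.  112.   59.   55. -127.] right [ -8.  12. 123. -65.  45. 114.] [ -8.  12. 123. -65.  45. -66.] left [ -40.   40.   79.   23.  100. -151.] [-40.  40.  79.  23. 100.  29.]
55 pick [ -4.  31. 113.  68.  62.  43.] [  -4.   31.  113.   68.   62. -137.] right [-13.  11. 119. -48.  43.  95.] [-13.  11. 119. -48.  43. -85.] left [ -38.   35.   84.   20.   91. -149.] [-38.  35.  84.  20.  91.  31.]
```

```bash
cat > plan.py <<'E'
from h import *
from scipy.linalg import logm,expm
az=lambda t:np.array([np.cos(np.radians(t)),np.sin(np.radians(t)),0])
dn=np.array([0,0,-1.])
def step(p,a,y,vmax=35,wmax=.14,n=None):
    s=read_state();a=a/np.linalg.norm(a);y=y-a*(a@y);y=y/np.linalg.norm(y)
    T0=np.eye(4);T0[:3,:3]=s['tcp_rot'];T0[:3,3]=s['tool_pos']
    u,_,v=np.linalg.svd(T0[:3,:3]);T0[:3,:3]=u@v
    T1=np.eye(4);T1[:3,:3]=np.c_[a,y,np.cross(a,y)];T1[:3,3]=p
    X=np.real(logm(np.linalg.inv(T0)@T1));w=np.array([X[2,1],X[0,2],X[1,0]]);v=X[:3,3]*1000
    n=n or int(max(1,np.ceil(np.linalg.norm(v)/vmax),np.ceil(np.linalg.norm(w)/wmax)))
    S=expm(X/n);path=[T0[:3,3]]
    T=T0
    for i in range(n):T=T@S;path.append(T[:3,3])
    d=S[:3,3]*1000
    print('n',n,'d',d.round(1),'w',(w/n).round(4),'zmin',min(q[2] for q in path),'target',np.round(p,4),'now',s['tool_pos'].round(4),'t',s['time_s'].round(2))
def pick(back,th=40,g=(.520,.194,.05),yaw=-95.6,xg=-.002):
    t=np.radians(th);a=np.cos(t)*dn-np.sin(t)*az(yaw)
    P=np.array(g)+xg*az(yaw)+.019*a-back*a
    return P,a,az(yaw+90)
E
python3 -c "
from plan import *
step(*pick(.12))"
```

```text
Traceback (most recent call last):
  File "plan.py", line 16, in step
    print('n',n,'d',d.round(1),'w',(w/n).round(4),'zmin',min(q[2] for q in path),'target',np.round(p,4),'now',s['tool_pos'].round(4),'t',s['time_s'].round(2))
                                                                                                                                         ^^^^^^^^^^^^^^^^^
AttributeError: 'float' object has no attribute 'round'
```

```bash
sed -i "s/s\['time_s'\].round(2)/round(s['time_s'],2)/" plan.py; python3 -c "
from plan import *
step(*pick(.12))"
```

```text
n 17 d [-5.4  2.4 33.3] w [0.0757 0.0346 0.0277] zmin 0.12737048875501675 target [0.5139 0.1314 0.1274] now [0.1737 0.5214 0.218 ] t 0.15
```

Call:
drive_tool(deltas=[{"dx": -5.4, "dy": 2.4, "dz": 33.3, "wx": 0.0757, "wy": 0.0346, "wz": 0.0277, "fingers": 0}, {"dx": -5.4, "dy": 2.4, "dz": 33.3, "wx": 0.0757, "wy": 0.0346, "wz": 0.0277}, {"dx": -5.4, "dy": 2.4, "dz": 33.3, "wx": 0.0757, "wy": 0.0346, "wz": 0.0277}, {"dx": -5.4, "dy": 2.4, "dz": 33.3, "wx": 0.0757, "wy": 0.0346, "wz": 0.0277}, {"dx": -5.4, "dy": 2.4, "dz": 33.3, "wx": 0.0757, "wy": 0.0346, "wz": 0.0277}, {"dx": -5.4, "dy": 2.4, "dz": 33.3, "wx": 0.0757, "wy": 0.0346, "wz": 0.0277}, {"dx": -5.4, "dy": 2.4, "dz": 33.3, "wx": 0.0757, "wy": 0.0346, "wz": 0.0277}, {"dx": -5.4, "dy": 2.4, "dz": 33.3, "wx": 0.0757, "wy": 0.0346, "wz": 0.0277}])

```text
validation failed for argument at $.de...
```

```bash
python3 -c "
from plan import *
step(*pick(.12));print(read_state()['joint_positions'].round(0))"
```

```text
n 17 d [-5.4  2.4 33.3] w [0.0757 0.0346 0.0277] zmin 0.12737048875501675 target [0.5139 0.1314 0.1274] now [0.1737 0.5214 0.218 ] t 0.15
[ 60.  15.  88.   0.  77. -12.]
```

Call:
drive_tool(deltas=[{"dx": -5.4, "dy": 2.4, "dz": 33.3, "wx": 0.0757, "wy": 0.0346, "wz": 0.0277, "fingers": 0}, {"dx": -5.4, "dy": 2.4, "dz": 33.3, "wx": 0.0757, "wy": 0.0346, "wz": 0.0277, "fingers": 0}])

```text
time_s: 0.35
tool_pos: [0.234, 0.5038, 0.2265]
tcp_rot: [[-0.047, 0.453, 0.89], [0.077, 0.89, -0.448], [-0.996, 0.047, -0.077]]
force: [0.3, -0.2, 0.2]
width: 1.002
```

All fields are needed in each row.

Call:
drive_tool(deltas=[{"dx": -5.4, "dy": 2.4, "dz": 33.3, "wx": 0.0757, "wy": 0.0346, "wz": 0.0277, "fingers": 0}, {"dx": -5.4, "dy": 2.4, "dz": 33.3, "wx": 0.0757, "wy": 0.0346, "wz": 0.0277, "fingers": 0}, {"dx": -5.4, "dy": 2.4, "dz": 33.3, "wx": 0.0757, "wy": 0.0346, "wz": 0.0277, "fingers": 0}, {"dx": -5.4, "dy": 2.4, "dz": 33.3, "wx": 0.0757, "wy": 0.0346, "wz": 0.0277, "fingers": 0}, {"dx": -5.4, "dy": 2.4, "dz": 33.3, "wx": 0.0757, "wy": 0.0346, "wz": 0.0277, "fingers": 0}, {"dx": -5.4, "dy": 2.4, "dz": 33.3, "wx": 0.0757, "wy": 0.0346, "wz": 0.0277, "fingers": 0}, {"dx": -5.4, "dy": 2.4, "dz": 33.3, "wx": 0.0757, "wy": 0.0346, "wz": 0.0277, "fingers": 0}, {"dx": -5.4, "dy": 2.4, "dz": 33.3, "wx": 0.0757, "wy": 0.0346, "wz": 0.0277, "fingers": 0}])

```text
time_s: 1.15
tool_pos: [0.4496, 0.333, 0.2105]
tcp_rot: [[-0.078, 0.901, 0.427], [0.426, 0.418, -0.803], [-0.902, 0.119, -0.416]]
force: [0.8, -0.1, 0.6]
width: 0.998
```

```bash
python3 -c "
from plan import *
step(*pick(.12));print(read_state()['joint_positions'].round(0))"
```

```text
n 7 d [-5.7  2.2 32.4] w [0.0732 0.0325 0.0267] zmin 0.12737048875501675 target [0.5139 0.1314 0.1274] now [0.4496 0.333  0.2105] t 1.15
[  8.  13.  97.  27.  73. -27.]
```

Call:
drive_tool(deltas=[{"dx": -5.7, "dy": 2.2, "dz": 32.4, "wx": 0.0732, "wy": 0.0325, "wz": 0.0267, "fingers": 0}, {"dx": -5.7, "dy": 2.2, "dz": 32.4, "wx": 0.0732, "wy": 0.0325, "wz": 0.0267, "fingers": 0}, {"dx": -5.7, "dy": 2.2, "dz": 32.4, "wx": 0.0732, "wy": 0.0325, "wz": 0.0267, "fingers": 0}, {"dx": -5.7, "dy": 2.2, "dz": 32.4, "wx": 0.0732, "wy": 0.0325, "wz": 0.0267, "fingers": 0}, {"dx": -5.7, "dy": 2.2, "dz": 32.4, "wx": 0.0732, "wy": 0.0325, "wz": 0.0267, "fingers": 0}, {"dx": -5.7, "dy": 2.2, "dz": 32.4, "wx": 0.0732, "wy": 0.0325, "wz": 0.0267, "fingers": 0}, {"dx": -5.7, "dy": 2.2, "dz": 32.4, "wx": 0.0732, "wy": 0.0325, "wz": 0.0267, "fingers": 0}, {"dx": 0, "dy": 0, "dz": 0, "wx": 0, "wy": 0, "wz": 0, "fingers": 0}])

```text
time_s: 1.95
tool_pos: [0.5175, 0.117, 0.1214]
tcp_rot: [[0.08, 0.991, -0.103], [0.645, -0.13, -0.753], [-0.76, -0.006, -0.65]]
force: [-0.5, 0.5, 0.2]
width: 0.998
```

```bash
python3 -c "
from plan import *
step(*pick(.12));print(read_state()['joint_positions'].round(0))
c=cam('wrist');im=read_camera('wrist')[:,:,::-1];cv2.imwrite('pics/w1.png',im)
g=np.array([.52,.194,.05]);print(proj(c,g),proj(c,g+.046*az(-95.6)),proj(c,g-.0495*az(-95.6)))"
```

```text
n 1 d [  4.5  -5.5 -14.3] w [-0.0286 -0.0089 -0.0167] zmin 0.121433453565556 target [0.5139 0.1314 0.1274] now [0.5175 0.117  0.1214] t 1.95
[-26.  22. 108.  40.  72. -39.]
[310.47066478 188.07498118] [311.57560843 236.32138542] [309.44725199 143.38855105]
```

View pics/w1.png

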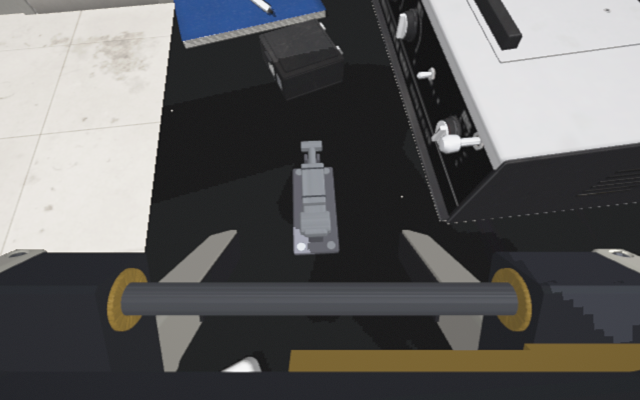

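The picture shows the stud between the open fingers: bar at about (312,146), wing end at about (316,236). I'll zoom in to measure it.

```bash
python3 -c "
from plan import *
im=cv2.imread('pics/w1.png');cv2.imwrite('pics/w1c.png',cv2.resize(im[135:260,265:365],None,fx=4.8,fy=4.8,interpolation=cv2.INTER_CUBIC))"
```

```text
(no output)
```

View pics/w1c.png

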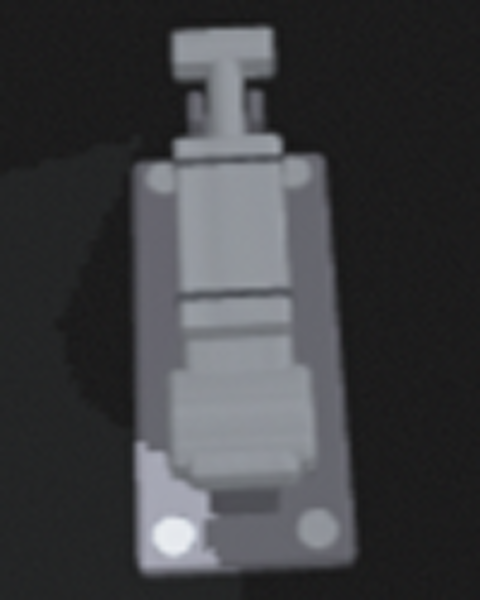

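```bash
python3 -c "
from plan import *
c=cam('wrist')
q=lambda u,v,z:ray(c,(265+u/4.8,135+v/4.8),z)
A=q(228.5,137,.06);Bq=q(236.5,327,.06);T=q(223,28,.0535);H=q(242.5,455,.055)
for n,x in zip('body- body+ tip head'.split(),(A,Bq,T,H)):print(n,x.round(4))
print(np.linalg.norm(A-Bq),(A+Bq)/2)
for a,b in((A,Bq),(T,H)):
  d=b-a;print(np.degrees(np.arctan2(d[1],d[0])),np.linalg.norm(d[:2]))
b0=[q(133,160,.008),q(326,155,.008),q(357,565,.008),q(140,575,.008)];print(np.round(b0,4),np.mean(b0,0))
cs=cam('scene');ct=cam('top')
m=(A+Bq)/2
"
```

```text
body- [0.5246 0.2156 0.06  ]
body+ [0.5213 0.1759 0.06  ]
tip [0.527  0.2458 0.0535]
head [0.5196 0.1536 0.055 ]
0.03988060456845354 [0.52299563 0.19576122 0.06      ]
-94.7392275295059 0.03988060456845354
-94.55915418128217 0.0924678492483381
[[0.5049 0.2456 0.008 ]
 [0.5491 0.2412 0.008 ]
 [0.541  0.1447 0.008 ]
 [0.4975 0.1483 0.008 ]] [0.52313514 0.19496909 0.008     ]
```

```bash
sed -i 's/g=(.520,.194,.05),yaw=-95.6/g=(.523,.1955,.05),yaw=-94.8/' plan.py; python3 -c "
from plan import *
step(*pick(.09),vmax=20)"
```

```text
n 2 d [17.8 -1.1 -6.9] w [-0.0182 -0.0046 -0.0126] zmin 0.10438915546144742 target [0.5193 0.152  0.1044] now [0.5177 0.1185 0.1226] t 2.0
```

Call:
drive_tool(deltas=[{"dx": 17.8, "dy": -1.1, "dz": -6.9, "wx": -0.0182, "wy": -0.0046, "wz": -0.0126, "fingers": 0}, {"dx": 17.8, "dy": -1.1, "dz": -6.9, "wx": -0.0182, "wy": -0.0046, "wz": -0.0126, "fingers": 0}, {"dx": 0, "dy": 0, "dz": 0, "wx": 0, "wy": 0, "wz": 0, "fingers": 0}])

```text
time_s: 2.3
tool_pos: [0.5201, 0.1539, 0.1054]
tcp_rot: [[0.054, 0.997, -0.06], [0.64, -0.081, -0.764], [-0.766, 0.003, -0.642]]
force: [0.0, 0.3, 0.1]
width: 1.0
```

```bash
python3 -c "
from plan import *
step(*pick(.0),vmax=18)"
```

```text
n 5 d [17.9 -0.1  0.4] w [0.0008 0.0001 0.    ] zmin 0.035445155580739476 target [0.5242 0.2097 0.0354] now [0.5201 0.1539 0.1054] t 2.3
```

Call:
drive_tool(deltas=[{"dx": 17.9, "dy": -0.1, "dz": 0.4, "wx": 0.0008, "wy": 0, "wz": 0, "fingers": 0}, {"dx": 17.9, "dy": -0.1, "dz": 0.4, "wx": 0.0008, "wy": 0, "wz": 0, "fingers": 0}, {"dx": 17.9, "dy": -0.1, "dz": 0.4, "wx": 0.0008, "wy": 0, "wz": 0, "fingers": 0}, {"dx": 17.9, "dy": -0.1, "dz": 0.4, "wx": 0.0008, "wy": 0, "wz": 0, "fingers": 0}, {"dx": 15, "dy": -0.1, "dz": 0.4, "wx": 0.0008, "wy": 0, "wz": 0, "fingers": 0}, {"dx": 0, "dy": 0, "dz": 0, "wx": 0, "wy": 0, "wz": 0, "fingers": 0}])

```text
time_s: 2.9
tool_pos: [0.5262, 0.2131, 0.0409]
tcp_rot: [[0.055, 0.997, -0.05], [0.638, -0.074, -0.766], [-0.768, 0.011, -0.641]]
force: [-0.1, 0.2, -0.7]
width: 0.998
```

```bash
python3 -c "
from plan import *
step(*pick(.0),vmax=18);print(read_state()['joint_positions'].round(0))
c=cam('wrist');im=read_camera('wrist')[:,:,::-1];cv2.imwrite('pics/w2.png',im[100:400,150:500])"
```

```text
n 1 d [ 1.9 -1.8  6.2] w [ 0.0148  0.0028 -0.0018] zmin 0.035445155580739435 target [0.5242 0.2097 0.0354] now [0.5262 0.2131 0.0409] t 2.9
[-15.  30. 110.  47.  59. -43.]
```

View pics/w2.png

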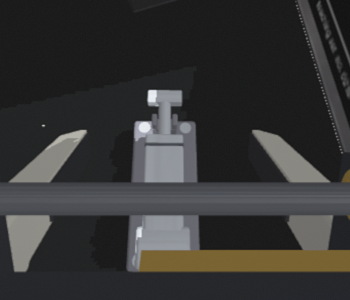

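The fingers flank the body, with the stud centred between them. I'll correct the last few mm, then close.

Call:
drive_tool(deltas=[{"dx": 1.9, "dy": -1.8, "dz": 6.2, "wx": 0.0148, "wy": 0.0028, "wz": -0.0018, "fingers": 0}, {"dx": 0, "dy": 0, "dz": 0, "wx": 0, "wy": 0, "wz": 0, "fingers": 0}])

```text
time_s: 3.15
tool_pos: [0.5254, 0.2086, 0.0369]
tcp_rot: [[0.056, 0.996, -0.063], [0.64, -0.084, -0.764], [-0.766, 0.003, -0.643]]
force: [0.1, -0.3, -0.0]
width: 0.996
```

```bash
python3 -c "
from plan import *
step(*pick(.0),vmax=18)"
```

```text
n 1 d [ 1.7 -1.3  0.2] w [ 0.0014  0.0003 -0.0023] zmin 0.035445155580739435 target [0.5242 0.2097 0.0354] now [0.5254 0.2086 0.0369] t 3.15
```

Call:
drive_tool(deltas=[{"dx": 1.7, "dy": -1.3, "dz": 0.2, "wx": 0.0014, "wy": 0, "wz": -0.0023, "fingers": 0.5}, {"dx": 0, "dy": 0, "dz": 0, "wx": 0, "wy": 0, "wz": 0, "fingers": 0.8}, {"dx": 0, "dy": 0, "dz": 0, "wx": 0, "wy": 0, "wz": 0, "fingers": 1}, {"dx": 0, "dy": 0, "dz": 0, "wx": 0, "wy": 0, "wz": 0, "fingers": 1}, {"dx": 0, "dy": 0, "dz": 0, "wx": 0, "wy": 0, "wz": 0, "fingers": 1}, {"dx": 0, "dy": 0, "dz": 0, "wx": 0, "wy": 0, "wz": 0, "fingers": 1}, {"dx": 0, "dy": 0, "dz": 0, "wx": 0, "wy": 0, "wz": 0, "fingers": 1}, {"dx": 0, "dy": 0, "dz": 0, "wx": 0, "wy": 0, "wz": 0, "fingers": 1}], newtons=25)

```text
time_s: 3.95
tool_pos: [0.5256, 0.2079, 0.0366]
tcp_rot: [[0.057, 0.996, -0.065], [0.64, -0.086, -0.764], [-0.766, 0.002, -0.642]]
force: [0.4, -0.3, 0.2]
width: 0.359
```

```bash
python3 -c "
from plan import *
step(*pick(.0),vmax=18);print(read_state())"
```

```text
n 1 d [ 1.9 -1.5 -0.5] w [-0.0005  0.0006 -0.0034] zmin 0.03544515558073938 target [0.5242 0.2097 0.0354] now [0.5256 0.2079 0.0366] t 3.95
{'time_s': 3.95, 'joint_positions': array([-15.70677187,  30.06780209, 110.30408511,  47.43523006,
        59.01167116, -43.21025263]), 'qd': array([ 0.08042539, -0.02657092, -0.05657935,  0.08810457,  0.14755403,
       -0.02488186]), 'tau': array([-1.74128747e-02, -4.52114296e+01, -1.52621877e+01,  2.29747094e+00,
        2.51000874e+00,  1.00083774e-02]), 'tool_pos': array([0.52555444, 0.20791936, 0.03660573]), 'tcp_rot': array([[ 0.05710008,  0.99627752, -0.0645809 ],
       [ 0.63982569, -0.0861736 , -0.76367349],
       [-0.7663959 ,  0.0022853 , -0.64236446]]), 'force': array([ 0.42702093, -0.27455911,  0.20331846]), 'torque': array([-0.35662336,  0.10797676,  0.05683018]), 'width': 0.35902994862857507}
```

Call:
drive_tool(deltas=[{"dx": 1.5, "dy": -1.5, "dz": 0, "wx": 0, "wy": 0, "wz": 0, "fingers": 1}, {"dx": 0, "dy": 0, "dz": 0, "wx": 0, "wy": 0, "wz": 0, "fingers": 1}, {"dx": 0, "dy": 0, "dz": 0, "wx": 0, "wy": 0, "wz": 0, "fingers": 1}, {"dx": 0, "dy": 0, "dz": 0, "wx": 0, "wy": 0, "wz": 0, "fingers": 1}, {"dx": 0, "dy": 0, "dz": 0, "wx": 0, "wy": 0, "wz": 0, "fingers": 1}])

```text
time_s: 4.45
tool_pos: [0.5237, 0.2092, 0.0353]
tcp_rot: [[0.057, 0.996, -0.065], [0.64, -0.086, -0.764], [-0.766, 0.002, -0.642]]
force: [-0.9, 0.2, -0.4]
width: 0.211
```

```bash
python3 -c "
from plan import *
step(*pick(.0),vmax=18);s=read_state();print(s['width']*93,s['force'])"
```

```text
n 1 d [ 0.2  0.4 -0.5] w [-0.0005  0.0005 -0.0028] zmin 0.03528135438149339 target [0.5242 0.2097 0.0354] now [0.5237 0.2092 0.0353] t 4.45
19.6014691037241 [-0.90847182  0.24856582 -0.43475495]
```

```bash
python3 -c "
from plan import *
s=read_state();R=s['tcp_rot'];p=s['tool_pos'];print('rel origin in tool',R.T@(np.array([.523,.1955,.05])-p),'own x in tool',R.T@az(-94.8),'z',R.T@[0,0,1])
step(p+[0,0,.06],R[:,0],R[:,1],vmax=15)"
```

```text
rel origin in tool [-0.02010258  0.0004774   0.00107163] own x in tool [-0.64238511  0.00217547  0.76637891] z [-0.76637674  0.00188343 -0.64238863]
n 4 d [-11.5   0.   -9.6] w [0. 0. 0.] zmin 0.03528135438149339 target [0.5237 0.2092 0.0953] now [0.5237 0.2092 0.0353] t 4.45
```

Call:
drive_tool(deltas=[{"dx": -11.5, "dy": 0, "dz": -9.6, "wx": 0, "wy": 0, "wz": 0, "fingers": 1}, {"dx": -11.5, "dy": 0, "dz": -9.6, "wx": 0, "wy": 0, "wz": 0, "fingers": 1}, {"dx": -11.5, "dy": 0, "dz": -9.6, "wx": 0, "wy": 0, "wz": 0, "fingers": 1}, {"dx": -11.5, "dy": 0, "dz": -9.6, "wx": 0, "wy": 0, "wz": 0, "fingers": 1}, {"dx": -11.5, "dy": 0, "dz": -9.6, "wx": 0, "wy": 0, "wz": 0, "fingers": 1}, {"dx": -11.5, "dy": 0, "dz": -9.6, "wx": 0, "wy": 0, "wz": 0, "fingers": 1}, {"dx": 0, "dy": 0, "dz": 0, "wx": 0, "wy": 0, "wz": 0, "fingers": 1}], newtons=35)

```text
time_s: 5.15
tool_pos: [0.5234, 0.209, 0.1332]
tcp_rot: [[0.057, 0.996, -0.065], [0.639, -0.086, -0.764], [-0.767, 0.002, -0.642]]
force: [-0.0, 0.9, -1.3]
width: 0.213
```

```bash
python3 -c "
from plan import *
s=read_state();print(s['width']*93,s['force'],s['tool_pos'],s['joint_positions'].round())
cv2.imwrite('pics/w3.png',np.vstack([read_camera('wrist')[100:400,150:500,::-1],read_camera('scene')[100:300,150:500,::-1]]))"
```

```text
19.8190456561296 [-0.04613365  0.90629974 -1.26601064] [0.52342984 0.20899495 0.13322591] [-16.  21. 107.  43.  68. -33.]
```

View pics/w3.png

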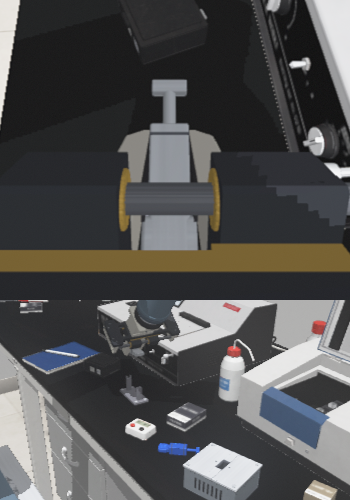

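The stud is held and clear of the stand. Next I move to a tool-down view over the lamp house, via a midpoint.

```bash
python3 -c "
from plan import *
step(np.array([.47,.05,.27]),dn,az(-80))"
```

```text
n 11 d [-18.    3.7   9.5] w [ 0.1139 -0.0538  0.0415] zmin 0.1312815192250975 target [0.47 0.05 0.27] now [0.5225 0.209  0.1313] t 5.25
```

Call:
drive_tool(deltas=[{"dx": -18, "dy": 3.7, "dz": 9.5, "wx": 0.1139, "wy": -0.0538, "wz": 0.0415, "fingers": 1}, {"dx": -18, "dy": 3.7, "dz": 9.5, "wx": 0.1139, "wy": -0.0538, "wz": 0.0415, "fingers": 1}, {"dx": -18, "dy": 3.7, "dz": 9.5, "wx": 0.1139, "wy": -0.0538, "wz": 0.0415, "fingers": 1}, {"dx": -18, "dy": 3.7, "dz": 9.5, "wx": 0.1139, "wy": -0.0538, "wz": 0.0415, "fingers": 1}, {"dx": -18, "dy": 3.7, "dz": 9.5, "wx": 0.1139, "wy": -0.0538, "wz": 0.0415, "fingers": 1}, {"dx": -18, "dy": 3.7, "dz": 9.5, "wx": 0.1139, "wy": -0.0538, "wz": 0.0415, "fingers": 1}, {"dx": -18, "dy": 3.7, "dz": 9.5, "wx": 0.1139, "wy": -0.0538, "wz": 0.0415, "fingers": 1}, {"dx": -18, "dy": 3.7, "dz": 9.5, "wx": 0.1139, "wy": -0.0538, "wz": 0.0415, "fingers": 1}, {"dx": -18, "dy": 3.7, "dz": 9.5, "wx": 0.1139, "wy": -0.0538, "wz": 0.0415, "fingers": 1}, {"dx": -18, "dy": 3.7, "dz": 9.5, "wx": 0.1139, "wy": -0.0538, "wz": 0.0415, "fingers": 1}, {"dx": -18, "dy": 3.7, "dz": 9.5, "wx": 0.1139, "wy": -0.0538, "wz": 0.0415, "fingers": 1}])

```text
time_s: 6.35
tool_pos: [0.4591, 0.0464, 0.2633]
tcp_rot: [[-0.046, 0.119, -0.992], [-0.015, -0.993, -0.118], [-0.999, 0.01, 0.048]]
force: [0.6, 0.3, -0.5]
width: 0.212
```

```bash
python3 -c "
from plan import *
print(read_state()['joint_positions'].round())
step(np.array([.465,-.249,.25])+.1*az(106),dn,az(196))"
```

```text
[-7.  6. 93. -1. 84. 76.]
n 11 d [ 1.2 18.1 -8. ] w [ 0.1282  0.003  -0.0038] zmin 0.24999999999999994 target [ 0.4374 -0.1529  0.25  ] now [0.4591 0.0464 0.2633] t 6.35
```

Call:
drive_tool(deltas=[{"dx": 1.2, "dy": 18.1, "dz": -8, "wx": 0.128, "wy": 0.003, "wz": -0.004, "fingers": 1}, {"dx": 1.2, "dy": 18.1, "dz": -8, "wx": 0.128, "wy": 0.003, "wz": -0.004, "fingers": 1}, {"dx": 1.2, "dy": 18.1, "dz": -8, "wx": 0.128, "wy": 0.003, "wz": -0.004, "fingers": 1}, {"dx": 1.2, "dy": 18.1, "dz": -8, "wx": 0.128, "wy": 0.003, "wz": -0.004, "fingers": 1}, {"dx": 1.2, "dy": 18.1, "dz": -8, "wx": 0.128, "wy": 0.003, "wz": -0.004, "fingers": 1}, {"dx": 1.2, "dy": 18.1, "dz": -8, "wx": 0.128, "wy": 0.003, "wz": -0.004, "fingers": 1}, {"dx": 1.2, "dy": 18.1, "dz": -8, "wx": 0.128, "wy": 0.003, "wz": -0.004, "fingers": 1}, {"dx": 1.2, "dy": 18.1, "dz": -8, "wx": 0.128, "wy": 0.003, "wz": -0.004, "fingers": 1}, {"dx": 1.2, "dy": 18.1, "dz": -8, "wx": 0.128, "wy": 0.003, "wz": -0.004, "fingers": 1}, {"dx": 1.2, "dy": 18.1, "dz": -8, "wx": 0.128, "wy": 0.003, "wz": -0.004, "fingers": 1}, {"dx": 1.2, "dy": 18.1, "dz": -8, "wx": 0.128, "wy": 0.003, "wz": -0.004, "fingers": 1}, {"dx": 0, "dy": 0, "dz": 0, "wx": 0, "wy": 0, "wz": 0, "fingers": 1}])

```text
time_s: 7.55
tool_pos: [0.4284, -0.1536, 0.2374]
tcp_rot: [[-0.021, -0.974, -0.225], [0.014, -0.225, 0.974], [-1.0, 0.017, 0.018]]
force: [0.7, 0.7, -0.7]
width: 0.214
```

```bash
python3 -c "
from plan import *
s=read_state();print(s['joint_positions'].round(),s['tool_pos'],s['tcp_rot'].round(3))
np.savez('w4.npz',p=s['tool_pos'],R=s['tcp_rot'])
cv2.imwrite('pics/w4.png',read_camera('wrist')[:,:,::-1]);print(proj(cam('wrist'),[.465,-.249,.062]))"
```

```text
[-34.   5.  97.   0.  79. 133.] [ 0.42837879 -0.15357021  0.2373927 ] [[-0.021 -0.974 -0.225]
 [ 0.014 -0.225  0.974]
 [-1.     0.017  0.018]]
[304.54084521  85.99664664]
```

View pics/w4.png

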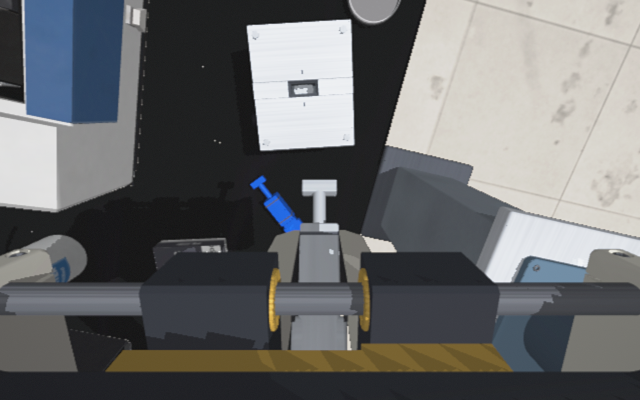

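The slot is at about (303,89), the two locked-direction marks at (302,72) and (304,104), and the cover is fully in view. I'll measure it.

```bash
python3 -c "
from plan import *
s=np.load('w4.npz');c=calibration('wrist');K=np.array([[c['fx'],0,c['cx']],[0,c['fy'],c['cy']],[0,0,1]])
T=np.eye(4);T[:3,:3]=s['R'];T[:3,3]=s['p'];M=T@c['hand_eye'];cm=(K,M[:3,:3],M[:3,3])
im=cv2.imread('pics/w4.png');g=im[:,:,1]
m=(g>150).astype(np.uint8);m[:,:235]=0;m[:,370:]=0;m[165:]=0;m[:10]=0
k,l,st,ce=cv2.connectedComponentsWithStats(m);i=l[60,300];m=(l==i).astype(np.uint8)
cn=max(cv2.findContours(m,0,2)[0],key=cv2.contourArea)
r=cv2.minAreaRect(cn);print(r)
q=cv2.approxPolyDP(cn,8,True)[:,0];P=np.array([ray(cm,p,.062) for p in q]);print(q.tolist());print(P.round(4),P.mean(0))
d=np.diff(np.vstack([P,P[:1]]),axis=0);print(np.linalg.norm(d,axis=1),np.degrees(np.arctan2(d[:,1],d[:,0])))
sl=np.zeros_like(m);sub=(g[78:99,285:322]<150);ys,xs=np.nonzero(sub)
u=np.array([285+xs.mean(),78+ys.mean()]);print('bbox',285+xs.min(),285+xs.max(),78+ys.min(),78+ys.max());
r=cv2.minAreaRect(np.c_[285+xs,78+ys].astype(np.float32));print(r,ray(cm,r[0],.062))
for uv in((302,72),(304.5,104.5)):print(ray(cm,uv,.062))
cv2.imwrite('pics/w4c.png',cv2.resize(im[60:120,260:345],None,fx=8,fy=8,interpolation=cv2.INTER_CUBIC))
"
```

```text
((302.0707092285156, 84.70172119140625), (125.66512298583984, 103.76181030273438), 86.633544921875)
[[349, 19], [247, 26], [260, 149], [353, 144]]
[[ 0.434  -0.321   0.062 ]
 [ 0.5315 -0.2917  0.062 ]
 [ 0.4977 -0.1748  0.062 ]
 [ 0.3988 -0.2031  0.062 ]] [ 0.465519   -0.24765249  0.062     ]
[0.10179172 0.1216511  0.10288809 0.12309422] [  16.77497829  106.1045476  -164.03306622  -73.38202136]
bbox 288 318 79 96
((302.8172912597656, 87.89311218261719), (16.324722290039062, 29.713342666625977), 86.633544921875) [ 0.46513376 -0.24757083  0.062     ]
[ 0.46923341 -0.26253031  0.062     ]
[ 0.45987191 -0.23170577  0.062     ]
```

View pics/w4c.png

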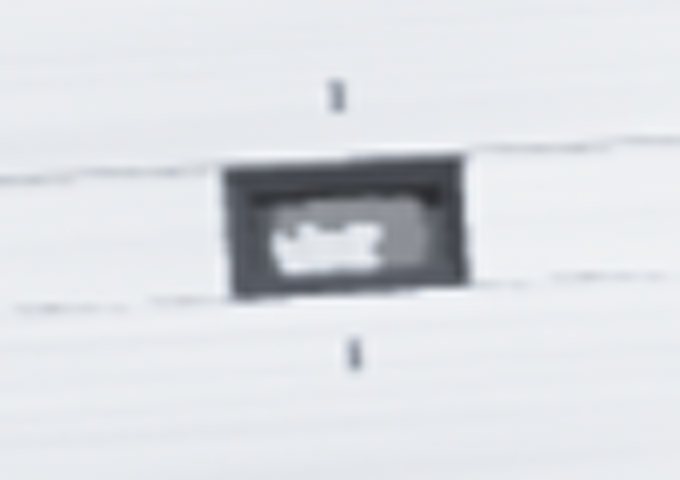

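```bash
cat >> plan.py <<'E'
def place(tip,slot=(.4648,-.2477),yaw=16.4,dx=0,dy=0):
    # tip: height of tip above cover (m); returns tool target with stud upright
    x=np.array([0,0,1.]);z=az(yaw-90);y=np.cross(z,x);Rs=np.c_[x,y,z]
    xt=np.array([-.6424,0,.7664]);yt=np.array([0,1.,0]);zt=np.cross(xt,yt)
    Rt=Rs@np.c_[xt,yt,zt].T
    o=np.array([*slot,.062+.0495+tip])+dx*az(yaw)+dy*az(yaw+90)
    return o-Rt@np.array([-.0201,0,.0011]),Rt[:,0],Rt[:,1]
E
python3 -c "
from plan import *
p=place(.03);print(p);step(*p)"
```

```text
(array([ 0.46065015, -0.2336    ,  0.12774472]), array([-0.21638649,  0.73521823, -0.6424    ]), array([-0.95931397, -0.28234146,  0.        ]))
n 7 d [ 10.2  -1.7 -17.8] w [-0.0084 -0.122   0.0014] zmin 0.12774472000000006 target [ 0.4607 -0.2336  0.1277] now [ 0.4291 -0.153   0.2375] t 7.6
```

Call:
drive_tool(deltas=[{"dx": 10.2, "dy": -1.7, "dz": -17.8, "wx": -0.0084, "wy": -0.122, "wz": 0.0014, "fingers": 1}, {"dx": 10.2, "dy": -1.7, "dz": -17.8, "wx": -0.0084, "wy": -0.122, "wz": 0.0014, "fingers": 1}, {"dx": 10.2, "dy": -1.7, "dz": -17.8, "wx": -0.0084, "wy": -0.122, "wz": 0.0014, "fingers": 1}, {"dx": 10.2, "dy": -1.7, "dz": -17.8, "wx": -0.0084, "wy": -0.122, "wz": 0.0014, "fingers": 1}, {"dx": 10.2, "dy": -1.7, "dz": -17.8, "wx": -0.0084, "wy": -0.122, "wz": 0.0014, "fingers": 1}, {"dx": 10.2, "dy": -1.7, "dz": -17.8, "wx": -0.0084, "wy": -0.122, "wz": 0.0014, "fingers": 1}, {"dx": 0, "dy": 0, "dz": 0, "wx": 0, "wy": 0, "wz": 0, "fingers": 1}])

```text
time_s: 8.3
tool_pos: [0.4653, -0.2238, 0.1384]
tcp_rot: [[-0.205, -0.953, -0.221], [0.677, -0.301, 0.672], [-0.707, -0.011, 0.707]]
force: [-0.1, 0.0, -1.8]
width: 0.21
```

```bash
python3 -c "
from plan import *
step(*place(.03));s=read_state();print(s['joint_positions'].round())
cv2.imwrite('pics/w5.png',read_camera('wrist')[:,:,::-1]);cv2.imwrite('pics/s5.png',read_camera('scene')[:,:,::-1])"
```

```text
n 1 d [  1.9   7.5 -13.1] w [ 0.0219 -0.0877 -0.007 ] zmin 0.12774471999999995 target [ 0.4607 -0.2336  0.1277] now [ 0.4653 -0.2238  0.1384] t 8.3
[-50.  40.  74.  17. 107. 111.]
```

View pics/w5.png

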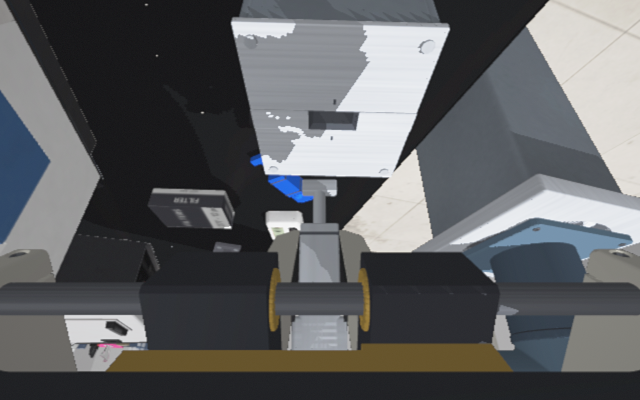

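View pics/s5.png

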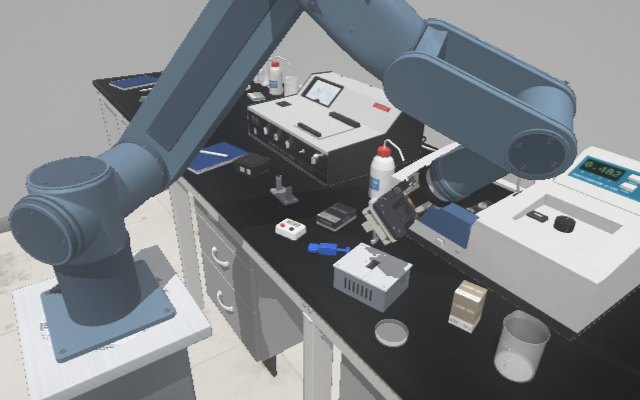

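In the wrist view (upside down) the bar is at (318,187) and the slot at (333,120). The stud is nearly upright over the cover. I'll finish this move, then check.

Call:
drive_tool(deltas=[{"dx": 2, "dy": 7.5, "dz": -13, "wx": 0.022, "wy": -0.088, "wz": -0.007, "fingers": 1}, {"dx": 0, "dy": 0, "dz": 0, "wx": 0, "wy": 0, "wz": 0, "fingers": 1}, {"dx": 0, "dy": 0, "dz": 0, "wx": 0, "wy": 0, "wz": 0, "fingers": 1}])

```text
time_s: 8.7
tool_pos: [0.4649, -0.2307, 0.1432]
tcp_rot: [[-0.209, -0.957, -0.202], [0.718, -0.291, 0.632], [-0.664, -0.013, 0.748]]
force: [-0.3, 1.1, -0.4]
width: 0.214
```

```bash
python3 -c "
from plan import *
step(*place(.03))"
```

```text
n 1 d [  9.1   5.1 -12.5] w [ 0.0157 -0.0284  0.0016] zmin 0.12774472000000003 target [ 0.4607 -0.2336  0.1277] now [ 0.4649 -0.2307  0.1432] t 8.7
```

Call:
drive_tool(deltas=[{"dx": 4.5, "dy": 2.6, "dz": -6.3, "wx": 0.008, "wy": -0.014, "wz": 0, "fingers": 1}, {"dx": 4.5, "dy": 2.6, "dz": -6.3, "wx": 0.008, "wy": -0.014, "wz": 0, "fingers": 1}, {"dx": 0, "dy": 0, "dz": 0, "wx": 0, "wy": 0, "wz": 0, "fingers": 1}])

```text
time_s: 9.0
tool_pos: [0.4623, -0.2326, 0.1355]
tcp_rot: [[-0.211, -0.958, -0.192], [0.725, -0.285, 0.627], [-0.655, -0.007, 0.755]]
force: [-0.2, -0.2, -1.9]
width: 0.212
```

```bash
python3 -c "
from plan import *
step(*place(.03))"
```

```text
n 1 d [ 4.7  1.9 -6.2] w [ 0.0074 -0.0172  0.0026] zmin 0.1277447199999998 target [ 0.4607 -0.2336  0.1277] now [ 0.4623 -0.2326  0.1355] t 9.0
```

Call:
drive_tool(deltas=[{"dx": 4.7, "dy": 1.9, "dz": -6.2, "wx": 0.007, "wy": -0.017, "wz": 0.003, "fingers": 1}, {"dx": 2.5, "dy": 1, "dz": -3, "wx": 0.004, "wy": -0.008, "wz": 0, "fingers": 1}])

```text
time_s: 9.2
tool_pos: [0.4602, -0.234, 0.1256]
tcp_rot: [[-0.217, -0.96, -0.179], [0.738, -0.281, 0.614], [-0.639, 0.001, 0.769]]
force: [-0.4, -0.8, -1.4]
width: 0.215
```

```bash
python3 -c "
from plan import *
c=cam('wrist');im=read_camera('wrist')[:,:,::-1];step(*place(.03));s=read_state();R=s['tcp_rot'];np.savez('w6.npz',p=s['tool_pos'],R=R)
print('ownx',R@[-.6424,0,.7664],'tip',s['tool_pos']+R@(np.array([-.0201,0,.0011])-.0495*np.array([-.6424,0,.7664])))
cv2.imwrite('pics/w6.png',cv2.resize(im[40:240,220:420],None,fx=3,fy=3,interpolation=cv2.INTER_CUBIC))"
```

```text
n 1 d [-1.5 -0.7  2.1] w [-0.0025  0.005   0.0002] zmin 0.12516260895429965 target [ 0.4607 -0.2336  0.1277] now [ 0.46   -0.234   0.1252] t 9.25
ownx [ 0.00307773 -0.00431573  1.00000931] tip [ 0.46406389 -0.24796669  0.08934334]
```

View pics/w6.png

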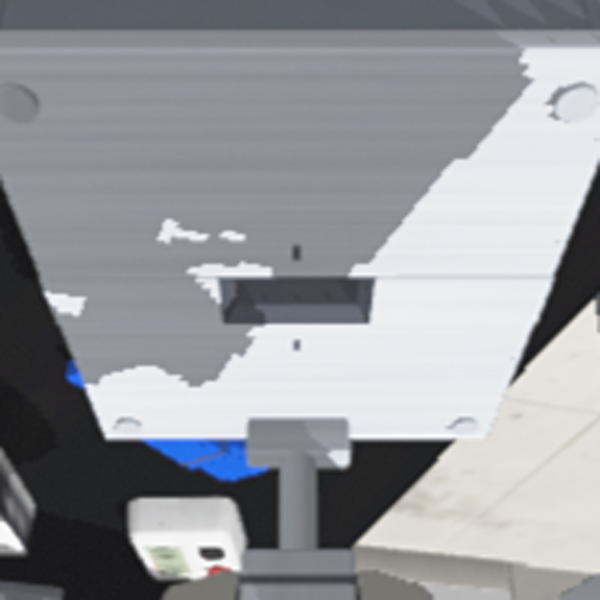

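```bash
python3 -c "
from plan import *
c=cam('wrist')
q=lambda u,v,z:ray(c,(220+u/3,40+v/3),z)
E=q(298.5,418.5,.0893)-.0035*az(-73.6);print('tip by cam',E)
C=np.array([q(221,278,.062),q(374,278,.062),q(370,323,.062),q(223,323,.062)]);S=C.mean(0);print('slot',S,np.linalg.norm(C[0]-C[1]),np.linalg.norm(C[1]-C[2]))
d=C[0]-C[1];print(np.degrees(np.arctan2(d[1],d[0])));M=(q(296,253,.062)+q(297,345,.062))/2;print('marks',M)
L=np.c_[az(16.4),az(106.4)].T
print('tip-slot in lamp xy mm',L@(E-S)*1000,L@(E-M)*1000)
"
```

```text
tip by cam [ 0.46278697 -0.2422741   0.0893    ]
slot [ 0.46442877 -0.2469976   0.062     ] 0.031026906300862998 0.01575284268052867
16.176083161907123
marks [ 0.46441012 -0.24658608  0.062     ]
tip-slot in lamp xy mm [-0.24136918  4.99486678] [-0.33966761  4.59482688]
```

```bash
python3 -c "
from plan import *
c=cam('wrist');s=read_state();R=s['tcp_rot'];t=s['tool_pos']
xt=np.array([-.6424,0,.7664]);yt=np.array([0,1.,0]);zt=np.cross(xt,yt)
o=np.array([-.0201,0,.0011])
f=lambda x,y,z:((proj(c,t+R@(o+x*xt+y*yt+z*zt))-[220,40])*3).round(0)
print('bar low front',f(-.0495,-.01,.0035),f(-.0495,.01,.0035),'bar hi front',f(-.0415,0,.0035),'bar hi back',f(-.0415,0,-.0035),'low back',f(-.0495,0,-.0035))
print('body low front',f(-.02,-.01,.01),f(-.02,.01,.01),'back low',f(-.02,0,-.01)); print(c[2], 'zt',R@zt)
"
python3 - <<'E'
import cv2
im=cv2.imread('pics/w6.png')[400:600,200:400]
cv2.imwrite('pics/w6c.png',cv2.resize(im,None,fx=3,fy=3))
E
```

```text
bar low front [249. 404.] [352. 404.] bar hi front [301. 441.] bar hi back [300. 457.] low back [300. 422.]
body low front [243. 533.] [359. 533.] back low [301. 572.]
[ 0.50927487 -0.3991908   0.1778439 ] zt [ 0.28065903 -0.95981882 -0.00500607]
```

View pics/w6c.png

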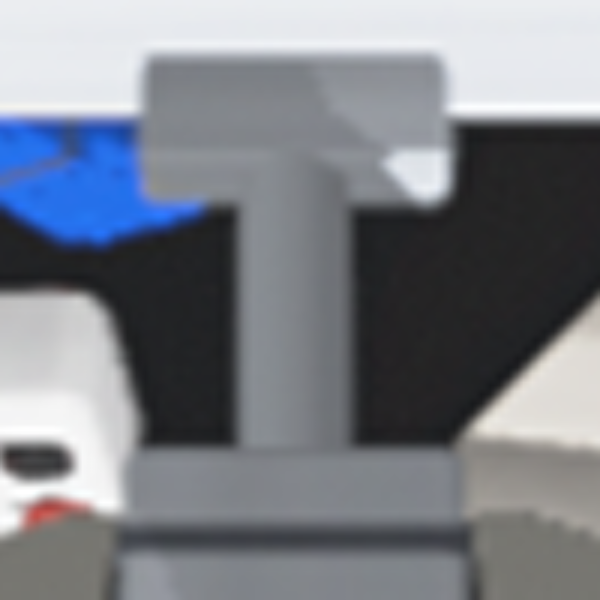

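```bash
python3 -c "
from plan import *
step(*place(.010),vmax=9)"
```

```text
n 2 d [ 5.7 -0.4 -6.6] w [-0.0012  0.0025  0.0001] zmin 0.10774471999999997 target [ 0.4607 -0.2336  0.1077] now [ 0.46   -0.234   0.1252] t 9.25
```

Call:
drive_tool(deltas=[{"dx": 5.7, "dy": -0.4, "dz": -6.6, "wx": -0.001, "wy": 0.0025, "wz": 0, "fingers": 1}, {"dx": 5.7, "dy": -0.4, "dz": -6.6, "wx": -0.001, "wy": 0.0025, "wz": 0, "fingers": 1}])

```text
time_s: 9.45
tool_pos: [0.4609, -0.234, 0.1067]
tcp_rot: [[-0.215, -0.96, -0.181], [0.735, -0.281, 0.617], [-0.643, -0.0, 0.766]]
force: [0.6, -0.3, -1.5]
width: 0.213
```

```bash
python3 -c "
from plan import *
step(*place(.010));c=cam('wrist');s=read_state();np.savez('w7.npz',p=s['tool_pos'],R=s['tcp_rot']);print(s['force'])
im=read_camera('wrist')[:,:,::-1];sc=read_camera('scene')[:,:,::-1];tp=read_camera('top')[:,:,::-1]
a=cv2.resize(im[40:240,220:420],(600,600),interpolation=cv2.INTER_CUBIC)
cv2.imwrite('pics/w7.png',a);cv2.imwrite('pics/s7r.png',sc)
cv2.imwrite('pics/s7.png',cv2.resize(sc[205:315,325:425],None,fx=5,fy=5,interpolation=cv2.INTER_CUBIC));cv2.imwrite('pics/t7.png',cv2.resize(tp[170:250,360:460],None,fx=5,fy=5,interpolation=cv2.INTER_CUBIC))"
```

```text
n 1 d [-0.3  0.1  1.1] w [-0.0004 -0.0009  0.0009] zmin 0.10671367924428352 target [ 0.4607 -0.2336  0.1077] now [ 0.4609 -0.234   0.1067] t 9.45
[ 0.55127377 -0.33941486 -1.46050009]
```

View pics/w7.png

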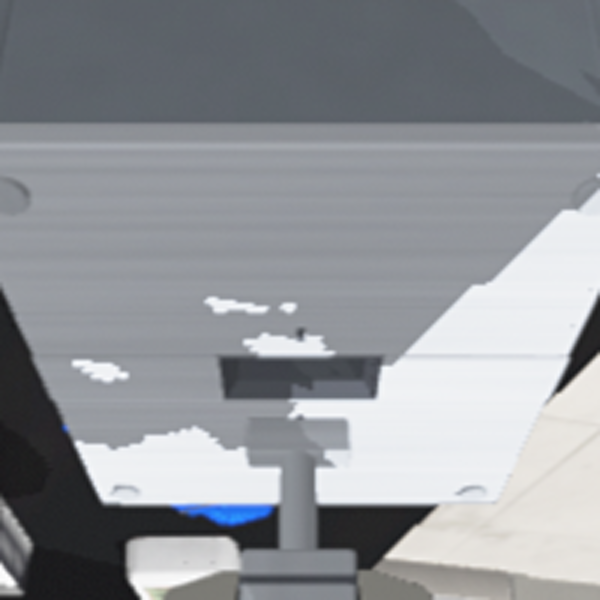

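View pics/s7.png

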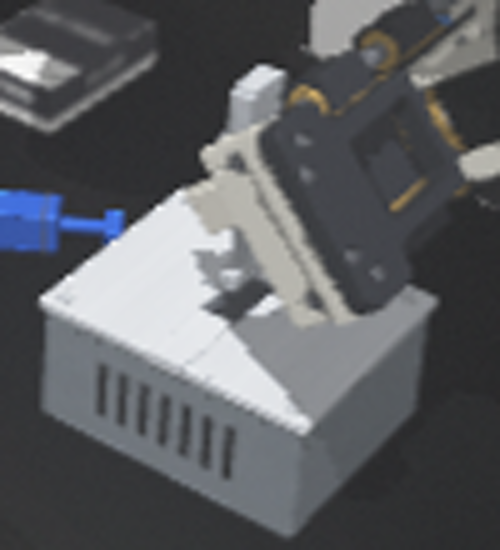

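View pics/t7.png

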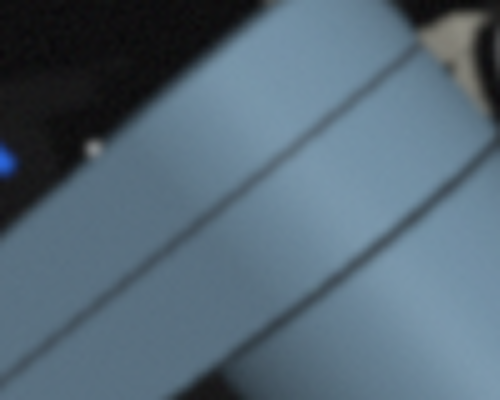

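```bash
python3 -c "
import cv2
sc=cv2.imread('pics/s7r.png')
cv2.imwrite('pics/s7z.png',cv2.resize(sc[213:273,355:405],None,fx=12,fy=10,interpolation=cv2.INTER_NEAREST))"
```

```text
(no output)
```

View pics/s7z.png

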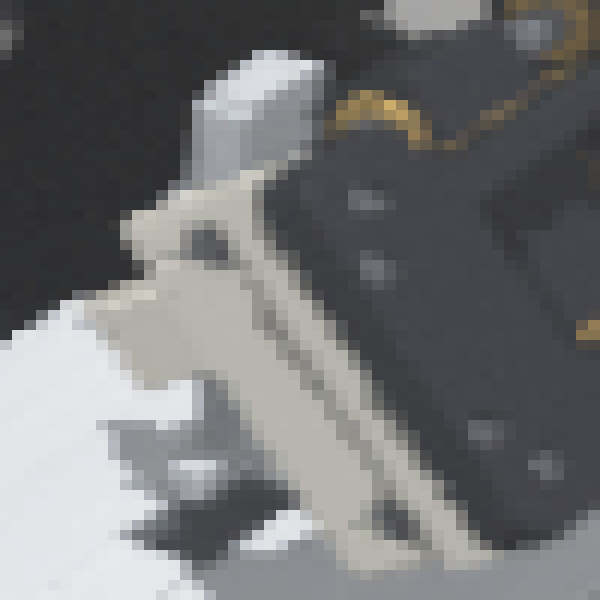

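```bash
python3 -c "
from plan import *
cs=cam('scene');s=np.load('w7.npz');R=s['R'];t=s['p'];c=cam('wrist')
xt=np.array([-.6424,0,.7664]);o=t+R@[-.0201,0,.0011];X=R@xt
print('origin',o,'tip h',(o-.0495*X)[2]-.062)
zt=np.cross(xt,[0,1,0])
for nm,d in(('nom',0),('up3',X*.003),('lampy+5',.005*az(106.4)),('up2.1 y1.3',.0021*X+.0013*az(106.4))):
  W=o+d+.046*X; print(nm,'wing top mid',proj(cs,W),'corners',[proj(cs,W+R@(y*np.array([0,.01,0])+z*zt*.005)).round(1).tolist() for y in(-1,1) for z in(-1,1)])
print('cover corners',[proj(cs,np.array([.4648,-.2477,.062])+a*.052*az(16.4)+b*.062*az(106.4)).round(1).tolist() for a in(-1,1) for b in(-1,1)])
im=cv2.imread('pics/scene0.png');cv2.imwrite('pics/s0z.png',cv2.resize(im[235:310,325:420],None,fx=8,fy=8,interpolation=cv2.INTER_NEAREST))
print('slot',proj(cs,[.4648,-.2477,.062]))
"
```

```text
origin [ 0.46500956 -0.24806217  0.12048135] tip h 0.00898021130404085
nom wing top mid [376.19036044 219.77844356] corners [[376.8, 216.8], [381.2, 218.6], [371.1, 221.0], [375.6, 222.8]]
up3 wing top mid [376.30919925 218.43104241] corners [[376.9, 215.5], [381.3, 217.2], [371.2, 219.7], [375.7, 221.4]]
lampy+5 wing top mid [373.95756459 218.89987081] corners [[374.6, 216.0], [379.0, 217.7], [368.9, 220.1], [373.4, 221.9]]
up2.1 y1.3 wing top mid [375.69085986 218.60728394] corners [[376.3, 215.7], [380.7, 217.4], [370.6, 219.8], [375.1, 221.6]]
cover corners [[385.2, 290.0], [332.0, 264.1], [412.0, 263.8], [360.8, 241.6]]
slot [372.06589492 263.94951482]
```

View pics/s0z.png

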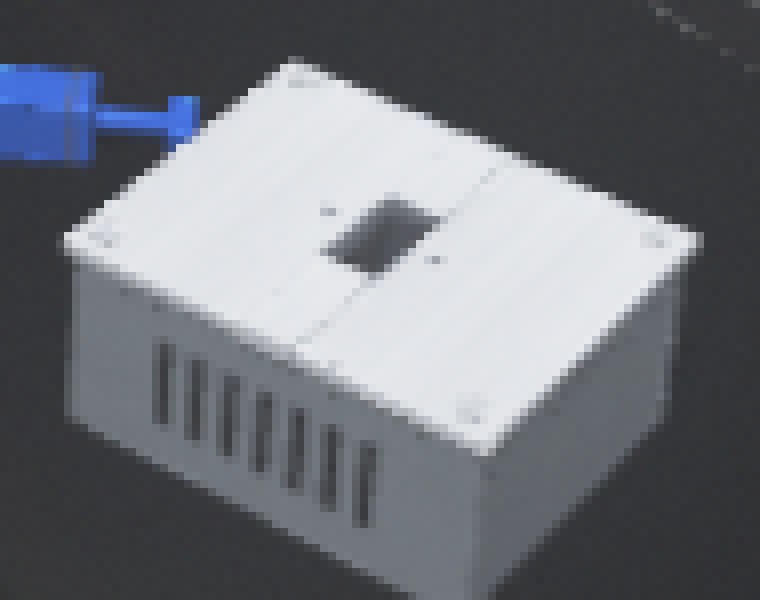

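```bash
python3 -c "
from plan import *
c=cam('wrist')
q=lambda u,v,z:ray(c,(220+u/3,40+v/3),z)
C=np.array([q(219,356,.062),q(382,356,.062),q(378,399,.062),q(223,399,.062)]);S=C.mean(0);print('slot',S)
L=np.c_[az(16.4),az(106.4)].T
for h in (.071,.0725,.074):
  E=q(298,418.5,h)-.0035*az(-73.6);print(h,E.round(4),L@(E-S)*1000)
"
```

```text
slot [ 0.46419064 -0.24585156  0.062     ]
0.071 [ 0.4635 -0.2418  0.071 ] [0.52003388 4.06871148]
0.0725 [ 0.4643 -0.2444  0.0725] [0.52412648 1.38114642]
0.074 [ 0.4651 -0.247   0.074 ] [ 0.52821907 -1.30641865]
```

```bash
python3 -c "
from plan import *
K,Rc,oc=cam('wrist');s=np.load('w7.npz');R7=s['R']
xt=np.array([-.6424,0,.7664])
L=np.c_[az(16.4),az(106.4)].T
for b in(0,.0015,.0021,.0027):
  c=(K,Rc,oc-b*R7[:,2]);q=lambda u,v,z:ray(c,(220+u/3,40+v/3),z)
  C=np.array([q(219,356,.062),q(382,356,.062),q(378,399,.062),q(223,399,.062)]);S7=C.mean(0)
  s4=np.load('w4.npz');cc=calibration('wrist');T=np.eye(4);T[:3,:3]=s4['R'];T[:3,3]=s4['p'];M=T@cc['hand_eye'];S4=ray((K,M[:3,:3],M[:3,3]-b*s4['R'][:,2]),(303.4,88.4),.062)
  E=q(298,418.5,.071)-.0035*az(-73.6);print(b,S4.round(4),S7.round(4),'tip@.071',E.round(4),L@(E-S7)*1000)
o=s['p']+R7@[-.0201,0,.0011];print('kin tip',o-.0495*(R7@xt))
"
```

```text
0 [ 0.4643 -0.2468  0.062 ] [ 0.4642 -0.2459  0.062 ] tip@.071 [ 0.4635 -0.2418  0.071 ] [0.52003388 4.06871148]
0.0015 [ 0.4646 -0.2483  0.062 ] [ 0.465  -0.2486  0.062 ] tip@.071 [ 0.4644 -0.2447  0.071 ] [0.5142399  3.87349547]
0.0021 [ 0.4647 -0.2489  0.062 ] [ 0.4653 -0.2496  0.062 ] tip@.071 [ 0.4647 -0.2459  0.071 ] [0.51192231 3.79540906]
0.0027 [ 0.4649 -0.2494  0.062 ] [ 0.4656 -0.2507  0.062 ] tip@.071 [ 0.4651 -0.247   0.071 ] [0.50960472 3.71732265]
kin tip [ 0.4650351  -0.2480993   0.07098021]
```

Different views disagree by about 1–2 mm in lamp y. That is within the bevel, so I take slot ≈ (0.465, -0.2487), descend gently and watch the force.

```bash
sed -i 's/slot=(.4648,-.2477)/slot=(.4650,-.2487)/' plan.py; python3 -c "
from plan import *
step(*place(-.001),vmax=4)"
```

```text
n 3 d [ 1.9  0.  -2.8] w [-0.0003  0.0003  0.0001] zmin 0.09674472 target [ 0.4609 -0.2346  0.0967] now [ 0.4606 -0.2335  0.1069] t 9.6
```

Call:
drive_tool(deltas=[{"dx": 1.9, "dy": 0, "dz": -2.8, "wx": 0, "wy": 0, "wz": 0, "fingers": 1}, {"dx": 1.9, "dy": 0, "dz": -2.8, "wx": 0, "wy": 0, "wz": 0, "fingers": 1}, {"dx": 1.9, "dy": 0, "dz": -2.8, "wx": 0, "wy": 0, "wz": 0, "fingers": 1}, {"dx": 0, "dy": 0, "dz": 0, "wx": 0, "wy": 0, "wz": 0, "fingers": 1}])

```text
time_s: 10.0
tool_pos: [0.4612, -0.2348, 0.0961]
tcp_rot: [[-0.216, -0.959, -0.181], [0.736, -0.282, 0.616], [-0.642, 0.0, 0.767]]
force: [0.3, 0.2, -0.2]
width: 0.215
```

```bash
cat > look.py <<'E'
import sys
from plan import *
n=sys.argv[1];tip=float(sys.argv[2])
s=read_state();im=read_camera('wrist')[:,:,::-1]
step(*place(tip),vmax=4);print(s['force'].round(2),s['width']*93)
np.savez(n+'.npz',p=s['tool_pos'],R=s['tcp_rot'])
cv2.imwrite(f'pics/{n}.png',cv2.resize(im[100:220,260:380],None,fx=5,fy=5,interpolation=cv2.INTER_CUBIC))
E
python3 look.py w8 -.001
```

```text
n 1 d [-0.1  0.3  0.5] w [-0.0003  0.0003  0.0004] zmin 0.09632419950153674 target [ 0.4609 -0.2346  0.0967] now [ 0.4612 -0.2348  0.0963] t 10.05
[ 0.29  0.23 -0.17] 19.95180129158014
```

View pics/w8.png

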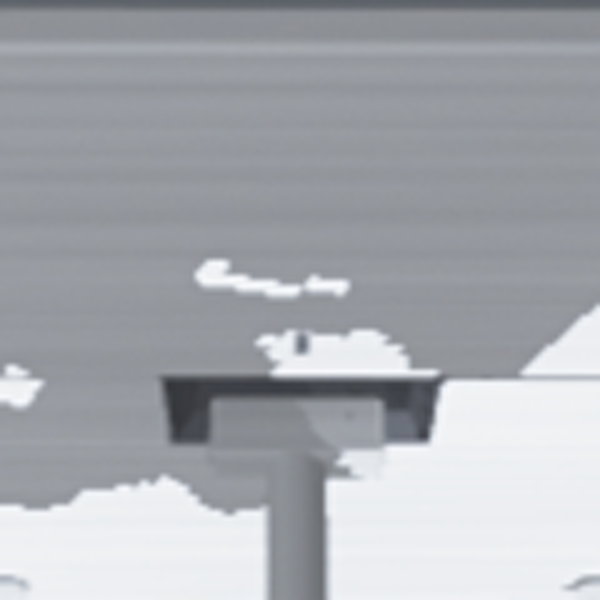

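Call:
drive_tool(deltas=[{"dx": 1.2, "dy": 0.3, "dz": -1.6, "wx": 0, "wy": 0, "wz": 0, "fingers": 1}, {"dx": 1.2, "dy": 0.2, "dz": -1.6, "wx": 0, "wy": 0, "wz": 0, "fingers": 1}])

```text
time_s: 10.25
tool_pos: [0.461, -0.2352, 0.0926]
tcp_rot: [[-0.216, -0.959, -0.182], [0.735, -0.282, 0.616], [-0.643, -0.001, 0.766]]
force: [0.2, 0.5, -1.3]
width: 0.213
```

```bash
python3 look.py w9 -.004
```

```text
n 1 d [-0.5 -0.2  1.4] w [-0.0001  0.0002  0.0005] zmin 0.0923010024062791 target [ 0.4609 -0.2346  0.0937] now [ 0.4608 -0.2351  0.0923] t 10.3
[ 0.17  0.53 -1.3 ] 19.820574986659185
```

View pics/w9.png

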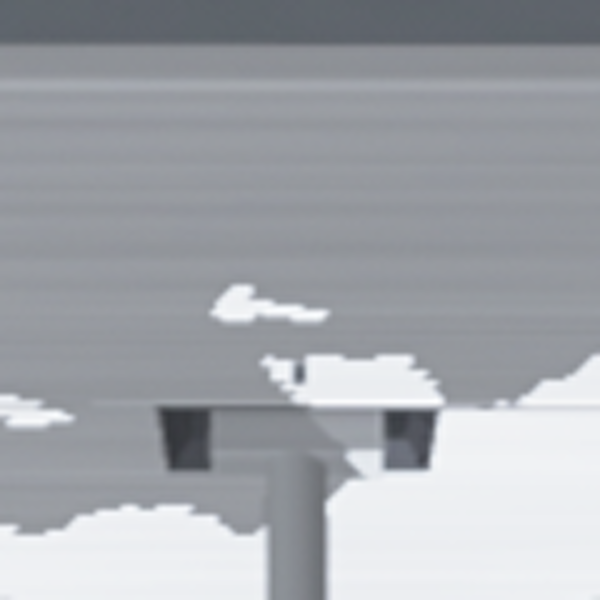

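Call:
drive_tool(deltas=[{"dx": 1.6, "dy": 0, "dz": -1.9, "wx": 0, "wy": 0, "wz": 0, "fingers": 1}, {"dx": 1.6, "dy": 0, "dz": -1.9, "wx": 0, "wy": 0, "wz": 0, "fingers": 1}])

```text
time_s: 10.5
tool_pos: [0.4609, -0.2351, 0.0873]
tcp_rot: [[-0.216, -0.959, -0.182], [0.735, -0.282, 0.616], [-0.643, -0.0, 0.766]]
force: [-0.3, -0.1, -0.1]
width: 0.214
```

```bash
python3 look.py w10 -.009
```

```text
n 1 d [-0.9 -0.2  1.7] w [-0.      0.0003  0.0005] zmin 0.08689854963644003 target [ 0.4609 -0.2346  0.0887] now [ 0.4608 -0.235   0.0869] t 10.55
[-0.3  -0.14 -0.12] 19.92426130971582
```

View pics/w10.png

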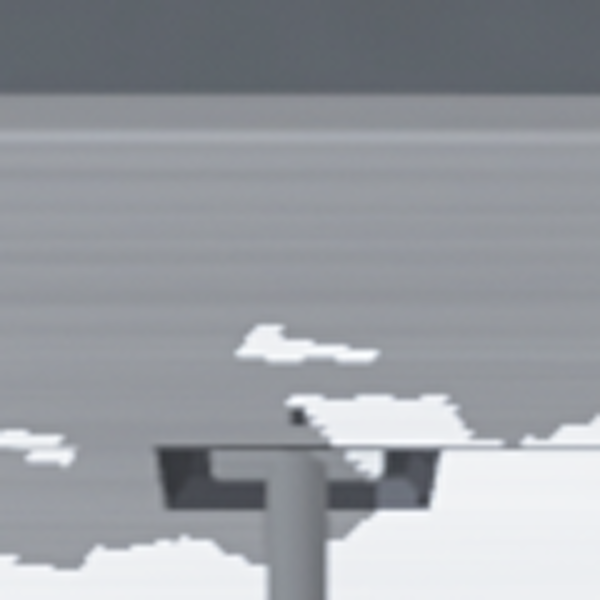

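The bar is inside the slot with no contact force. I'll go on down towards the pad.

Call:
drive_tool(deltas=[{"dx": 1.5, "dy": 0, "dz": -1.8, "wx": 0, "wy": 0, "wz": 0, "fingers": 1}, {"dx": 1.5, "dy": 0, "dz": -1.8, "wx": 0, "wy": 0, "wz": 0, "fingers": 1}, {"dx": 1.5, "dy": 0, "dz": -1.8, "wx": 0, "wy": 0, "wz": 0, "fingers": 1}])

```text
time_s: 10.85
tool_pos: [0.4609, -0.2351, 0.0794]
tcp_rot: [[-0.216, -0.959, -0.181], [0.735, -0.282, 0.616], [-0.642, -0.0, 0.766]]
force: [0.2, 0.3, -0.3]
width: 0.211
```

```bash
python3 look.py w11 -.02
```

```text
n 1 d [ 1.1 -0.2 -0.7] w [-0.0002  0.0003  0.0005] zmin 0.07774471999999999 target [ 0.4609 -0.2346  0.0777] now [ 0.4608 -0.2351  0.079 ] t 10.9
[ 0.25  0.3  -0.26] 19.632531395024916
```

View pics/w11.png

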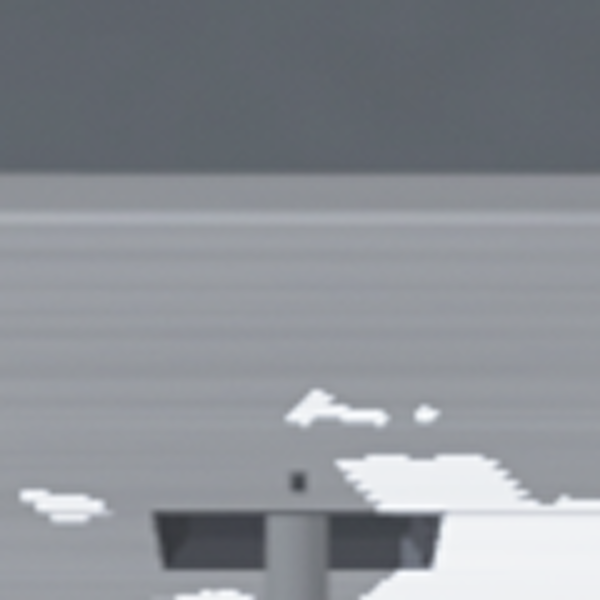

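Call:
drive_tool(deltas=[{"dx": 1.2, "dy": 0, "dz": -1.4, "wx": 0, "wy": 0, "wz": 0, "fingers": 1}])

```text
time_s: 11.0
tool_pos: [0.4608, -0.2351, 0.0771]
tcp_rot: [[-0.216, -0.959, -0.181], [0.735, -0.282, 0.616], [-0.642, -0.0, 0.766]]
force: [1.3, -0.3, -1.3]
width: 0.212
```

Call:
drive_tool(deltas=[{"dx": 1, "dy": 0, "dz": -1.2, "wx": 0, "wy": 0, "wz": 0, "fingers": 1}])

```text
time_s: 11.1
tool_pos: [0.4608, -0.2351, 0.0753]
tcp_rot: [[-0.216, -0.959, -0.181], [0.735, -0.282, 0.616], [-0.642, -0.0, 0.766]]
force: [0.2, 0.3, 0.2]
width: 0.211
```

Call:
drive_tool(deltas=[{"dx": 0, "dy": 0, "dz": 0, "wx": 0, "wy": 0, "wz": 0, "fingers": 1}])

```text
time_s: 11.2
tool_pos: [0.4608, -0.2351, 0.0752]
tcp_rot: [[-0.216, -0.959, -0.181], [0.736, -0.282, 0.616], [-0.642, -0.0, 0.767]]
force: [0.2, 0.7, -0.6]
width: 0.208
```

```bash
python3 look.py w12 -.021
```

```text
n 1 d [-0.6 -0.2  1.5] w [-0.0003  0.0002  0.0006] zmin 0.07523666430817043 target [ 0.4609 -0.2346  0.0767] now [ 0.4608 -0.2351  0.0752] t 11.25
[ 0.15  0.71 -0.6 ] 19.369742866761364
```

Call:
drive_tool(deltas=[{"dx": 0.5, "dy": 0, "dz": -0.6, "wx": 0, "wy": 0, "wz": 0, "fingers": 1}, {"dx": 0, "dy": 0, "dz": 0, "wx": 0, "wy": 0, "wz": 0, "fingers": 0.7}, {"dx": 0, "dy": 0, "dz": 0, "wx": 0, "wy": 0, "wz": 0, "fingers": 0.5}, {"dx": 0, "dy": 0, "dz": 0, "wx": 0, "wy": 0, "wz": 0, "fingers": 0.4}, {"dx": 0, "dy": 0, "dz": 0, "wx": 0, "wy": 0, "wz": 0, "fingers": 0.3}, {"dx": 0, "dy": 0, "dz": 0, "wx": 0, "wy": 0, "wz": 0, "fingers": 0.3}, {"dx": 0, "dy": 0, "dz": 0, "wx": 0, "wy": 0, "wz": 0, "fingers": 0.3}, {"dx": 0, "dy": 0, "dz": 0, "wx": 0, "wy": 0, "wz": 0, "fingers": 0.3}])

```text
time_s: 12.05
tool_pos: [0.4609, -0.2352, 0.075]
tcp_rot: [[-0.216, -0.959, -0.181], [0.735, -0.282, 0.616], [-0.642, -0.001, 0.766]]
force: [-0.5, -0.5, -0.9]
width: 0.694
```

```bash
python3 look.py w13 -.021; python3 -c "
from plan import *
cv2.imwrite('pics/w13b.png',read_camera('wrist')[:,:,::-1])"
```

```text
n 1 d [-0.7 -0.1  1.7] w [ 0.0001 -0.      0.0007] zmin 0.07502315845950872 target [ 0.4609 -0.2346  0.0767] now [ 0.4609 -0.2352  0.075 ] t 12.1
[-0.51 -0.45 -0.94] 64.53299307368874
```

View pics/w13b.png

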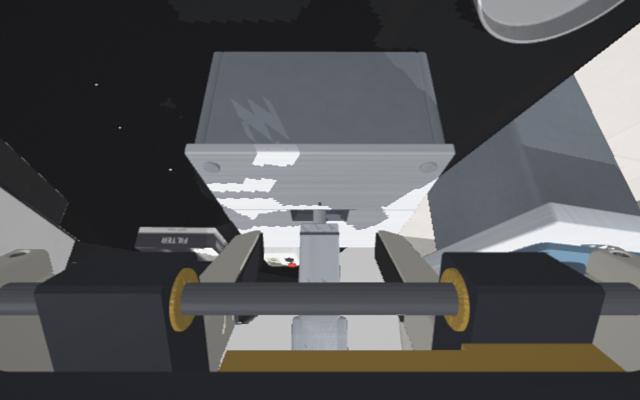

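The stud stands upright in the slot (shank at (320,214)) with the fingers clear on both sides. I back out along the tool axis.

Call:
drive_tool(deltas=[{"dx": -14, "dy": 0, "dz": 0, "wx": 0, "wy": 0, "wz": 0, "fingers": 0.2}, {"dx": -18, "dy": 0, "dz": 0, "wx": 0, "wy": 0, "wz": 0, "fingers": 0.2}, {"dx": -18, "dy": 0, "dz": 0, "wx": 0, "wy": 0, "wz": 0, "fingers": 0.2}, {"dx": -18, "dy": 0, "dz": 0, "wx": 0, "wy": 0, "wz": 0, "fingers": 0.2}, {"dx": -18, "dy": 0, "dz": 0, "wx": 0, "wy": 0, "wz": 0, "fingers": 0.2}, {"dx": -18, "dy": 0, "dz": 0, "wx": 0, "wy": 0, "wz": 0, "fingers": 0.2}])

```text
time_s: 12.75
tool_pos: [0.483, -0.3113, 0.1428]
tcp_rot: [[-0.22, -0.959, -0.179], [0.738, -0.284, 0.612], [-0.638, 0.002, 0.77]]
force: [0.1, 0.4, -1.3]
width: 0.798
```

```bash
python3 -c "
from plan import *
s=read_state();c=cam('wrist');im=read_camera('wrist')[:,:,::-1];sc=read_camera('scene')[:,:,::-1]
np.savez('w14.npz',p=s['tool_pos'],R=s['tcp_rot']);print(s['tool_pos'],s['joint_positions'].round())
cv2.imwrite('pics/w14.png',im);cv2.imwrite('pics/s14.png',cv2.resize(sc[180:315,315:425],None,fx=4,fy=4,interpolation=cv2.INTER_CUBIC))
step(np.array([.465,-.2487,.23])+.06*az(-73.6),dn,az(106.4));step(np.array([.465,-.2487,.23])+.06*az(-73.6),dn,az(286.4))"
```

```text
[ 0.48301644 -0.31132832  0.14276015] [-54.  51.  56.  17. 120. 112.]
n 13 d [-5.8  2.   3.5] w [ 0.1123  0.0526 -0.0527] zmin 0.14320455147561645 target [ 0.4819 -0.3063  0.23  ] now [ 0.4834 -0.3127  0.1432] t 12.85
n 13 d [-5.8 -2.1  3.5] w [-0.1123  0.0527  0.0526] zmin 0.14320455147561645 target [ 0.4819 -0.3063  0.23  ] now [ 0.4834 -0.3127  0.1432] t 12.85
```

View pics/w14.png

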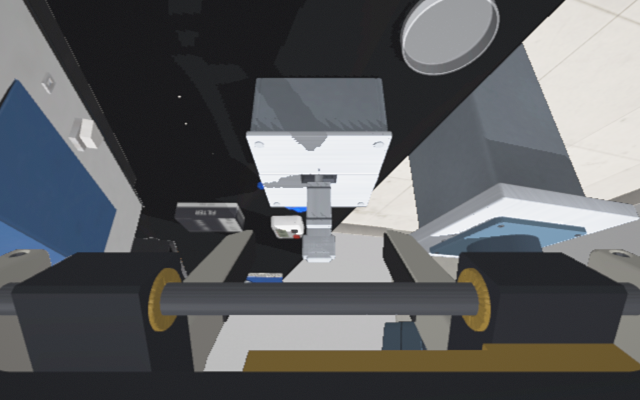

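View pics/s14.png

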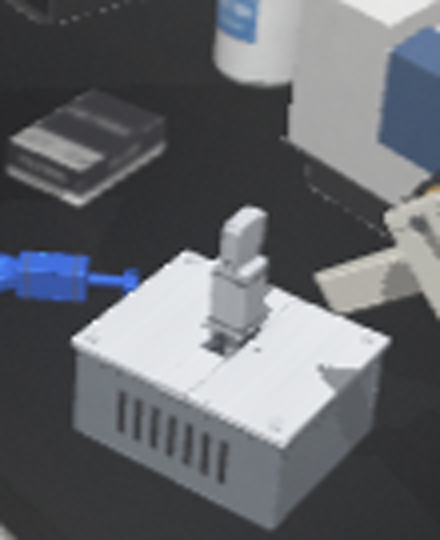

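The stud stands by itself: wing at wrist px (319,245), shank in the slot. In the scene crop it is upright with the wing along the slot. Now I rise and turn to tool-down.

Call:
drive_tool(deltas=[{"dx": -13, "dy": 0, "dz": 15, "wx": 0, "wy": 0, "wz": 0, "fingers": 0}, {"dx": -16, "dy": 0, "dz": 18, "wx": 0, "wy": 0, "wz": 0, "fingers": 0}, {"dx": -16, "dy": 0, "dz": 18, "wx": 0, "wy": 0, "wz": 0, "fingers": 0}, {"dx": -16, "dy": 0, "dz": 18, "wx": 0, "wy": 0, "wz": 0, "fingers": 0}])

```text
time_s: 13.25
tool_pos: [0.4829, -0.3121, 0.2316]
tcp_rot: [[-0.222, -0.959, -0.174], [0.743, -0.283, 0.607], [-0.631, 0.005, 0.776]]
force: [0.5, -0.1, -0.9]
width: 0.999
```

```bash
python3 -c "
from plan import *
step(np.array([.465,-.2487,.22])+.08*az(-163.6),dn,az(286.4))"
```

```text
n 13 d [4.8 1.6 7.6] w [-0.1123  0.0536  0.053 ] zmin 0.22000000000000003 target [ 0.3883 -0.2713  0.22  ] now [ 0.4829 -0.3121  0.2316] t 13.25
```

Call:
drive_tool(deltas=[{"dx": 4.8, "dy": 1.6, "dz": 7.6, "wx": -0.1123, "wy": 0.0536, "wz": 0.053, "fingers": 0}, {"dx": 4.8, "dy": 1.6, "dz": 7.6, "wx": -0.1123, "wy": 0.0536, "wz": 0.053, "fingers": 0}, {"dx": 4.8, "dy": 1.6, "dz": 7.6, "wx": -0.1123, "wy": 0.0536, "wz": 0.053, "fingers": 0}, {"dx": 4.8, "dy": 1.6, "dz": 7.6, "wx": -0.1123, "wy": 0.0536, "wz": 0.053, "fingers": 0}, {"dx": 4.8, "dy": 1.6, "dz": 7.6, "wx": -0.1123, "wy": 0.0536, "wz": 0.053, "fingers": 0}, {"dx": 4.8, "dy": 1.6, "dz": 7.6, "wx": -0.1123, "wy": 0.0536, "wz": 0.053, "fingers": 0}, {"dx": 4.8, "dy": 1.6, "dz": 7.6, "wx": -0.1123, "wy": 0.0536, "wz": 0.053, "fingers": 0}, {"dx": 4.8, "dy": 1.6, "dz": 7.6, "wx": -0.1123, "wy": 0.0536, "wz": 0.053, "fingers": 0}, {"dx": 4.8, "dy": 1.6, "dz": 7.6, "wx": -0.1123, "wy": 0.0536, "wz": 0.053, "fingers": 0}, {"dx": 4.8, "dy": 1.6, "dz": 7.6, "wx": -0.1123, "wy": 0.0536, "wz": 0.053, "fingers": 0}])

```text
time_s: 14.25
tool_pos: [0.4066, -0.2608, 0.2244]
tcp_rot: [[-0.164, -0.008, -0.986], [0.122, -0.992, -0.012], [-0.979, -0.123, 0.164]]
force: [-0.3, 0.0, 0.1]
width: 1.0
```

```bash
python3 -c "
from plan import *
step(np.array([.465,-.2487,.22])+.08*az(-163.6),dn,az(286.4));print(read_state()['joint_positions'].round())"
```

```text
n 3 d [1.9 3.1 6.3] w [-0.0944  0.0487  0.0487] zmin 0.21999999999999995 target [ 0.3883 -0.2713  0.22  ] now [ 0.4066 -0.2608  0.2244] t 14.25
[-45.  16.  87.  -2.  89.  45.]
```

Call:
drive_tool(deltas=[{"dx": 1.9, "dy": 3.1, "dz": 6.3, "wx": -0.0944, "wy": 0.0487, "wz": 0.0487, "fingers": 0}, {"dx": 1.9, "dy": 3.1, "dz": 6.3, "wx": -0.0944, "wy": 0.0487, "wz": 0.0487, "fingers": 0}, {"dx": 1.9, "dy": 3.1, "dz": 6.3, "wx": -0.0944, "wy": 0.0487, "wz": 0.0487, "fingers": 0}, {"dx": 0, "dy": 0, "dz": 0, "wx": 0, "wy": 0, "wz": 0, "fingers": 0}, {"dx": 0, "dy": 0, "dz": 0, "wx": 0, "wy": 0, "wz": 0, "fingers": 0}])

```text
time_s: 14.75
tool_pos: [0.3833, -0.2646, 0.2173]
tcp_rot: [[0.004, 0.298, -0.954], [-0.002, -0.954, -0.298], [-1.0, 0.003, -0.003]]
force: [0.3, 0.2, -0.0]
width: 0.998
```

```bash
python3 -c "
from plan import *
s=read_state();im=read_camera('wrist')[:,:,::-1];tp=read_camera('top')[:,:,::-1]
step(np.array([.465,-.2487,.22])+.08*az(-163.6),dn,az(286.4))
np.savez('w15.npz',p=s['tool_pos'],R=s['tcp_rot']);print(s['tool_pos'],s['joint_positions'].round())
cv2.imwrite('pics/w15.png',im);cv2.imwrite('pics/t15.png',tp)"
```

```text
n 1 d [-2.8  7.3 -2.3] w [ 0.0178 -0.0033 -0.0031] zmin 0.21716129954457006 target [ 0.3883 -0.2713  0.22  ] now [ 0.3839 -0.265   0.2172] t 14.85
[ 0.38331607 -0.26458557  0.2172571 ] [-48.   6.  99.   0.  75.  24.]
```

View pics/w15.png

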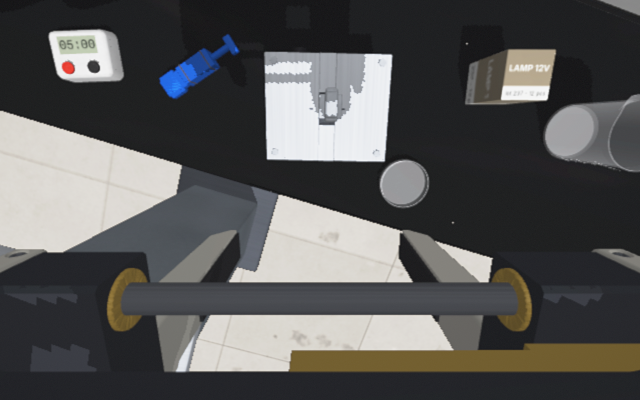

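```bash
python3 -c "
import cv2
im=cv2.imread('pics/w15.png')
cv2.imwrite('pics/w15c.png',cv2.resize(im[75:135,295:365],None,fx=9,fy=9,interpolation=cv2.INTER_CUBIC))"
```

```text
(no output)
```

View pics/w15c.png

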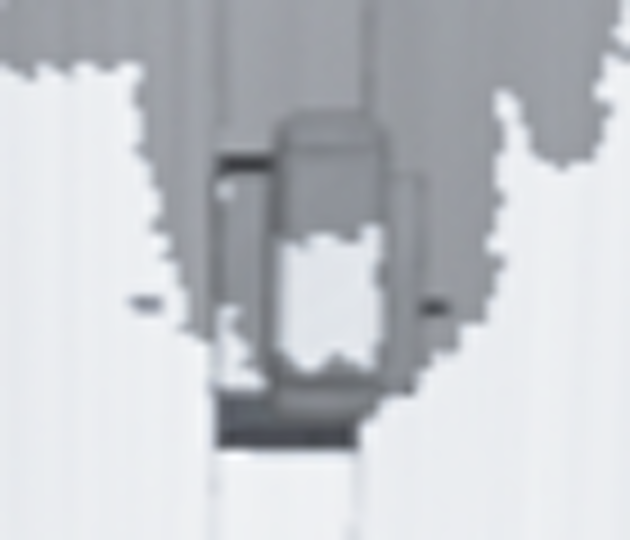

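```bash
python3 -c "
from plan import *
s=np.load('w15.npz');cc=calibration('wrist');K=cam('wrist')[0];T=np.eye(4);T[:3,:3]=s['R'];T[:3,3]=s['p'];M=T@cc['hand_eye']
q=lambda u,v,z:ray((K,M[:3,:3],M[:3,3]),(295+u/9,75+v/9),z)
W=q(330,260,.1365);W1=q(330,145,.1365);W2=q(330,375,.1365);S=q(286.5,301.5,.062)
print(W,W1,W2,np.linalg.norm(W1-W2),np.degrees(np.arctan2(*(W1-W2)[1::-1])));print('slot',S, 'marks',(q(145,303,.062)+q(434,308,.062))/2)
L=np.c_[az(16.4),az(106.4)].T;print('wing-slot lamp',L@(W-S)*1000, 'width',np.linalg.norm(q(275,300,.1365)-q(385,300,.1365)))
print('tool frame wing',s['R'].T@(W-s['p']))
"
```

```text
[ 0.46619214 -0.24903471  0.1365    ] [ 0.47509759 -0.24614356  0.1365    ] [ 0.45710605 -0.2519845   0.1365    ] 0.01891591507421184 17.98599533566721
slot [ 0.46526228 -0.24763433  0.062     ] marks [ 0.46495446 -0.24809409  0.062     ]
wing-slot lamp [ 0.49664277 -1.6059408 ] width 0.009510854668994146
tool frame wing [ 0.08107746  0.00961407 -0.08346256]
```

```bash
python3 -c "
from plan import *
step(np.array([.4655,-.2483,.175]),dn,az(286.4),vmax=20)"
```

```text
n 5 d [  8.5   1.6 -16.6] w [ 0.0036 -0.0007 -0.0006] zmin 0.175 target [ 0.4655 -0.2483  0.175 ] now [ 0.3839 -0.265   0.2172] t 14.85
```

Call:
drive_tool(deltas=[{"dx": 8.5, "dy": 1.6, "dz": -16.6, "wx": 0.0036, "wy": -0.001, "wz": -0.001, "fingers": 0}, {"dx": 8.5, "dy": 1.6, "dz": -16.6, "wx": 0.0036, "wy": -0.001, "wz": -0.001, "fingers": 0}, {"dx": 8.5, "dy": 1.6, "dz": -16.6, "wx": 0.0036, "wy": -0.001, "wz": -0.001, "fingers": 0}, {"dx": 8.5, "dy": 1.6, "dz": -16.6, "wx": 0.0036, "wy": -0.001, "wz": -0.001, "fingers": 0}, {"dx": 8.5, "dy": 1.6, "dz": -16.6, "wx": 0.0036, "wy": -0.001, "wz": -0.001, "fingers": 0}])

```text
time_s: 15.35
tool_pos: [0.471, -0.2502, 0.1727]
tcp_rot: [[-0.006, 0.274, -0.962], [0.002, -0.962, -0.274], [-1.0, -0.004, 0.005]]
force: [-0.1, -0.9, 0.2]
width: 0.999
```

```bash
python3 -c "
from plan import *
step(np.array([.4655,-.2483,.175]),dn,az(286.4),vmax=20)
step(np.array([.4655,-.2483,.118]),dn,az(286.4),vmax=15)"
```

```text
n 1 d [-2.2 -3.4  4.8] w [-0.0089  0.0047  0.0037] zmin 0.17274588545298705 target [ 0.4655 -0.2483  0.175 ] now [ 0.471  -0.2502  0.1727] t 15.35
n 4 d [13.7 -0.8  1.2] w [-0.0022  0.0012  0.0009] zmin 0.118 target [ 0.4655 -0.2483  0.118 ] now [ 0.471  -0.2502  0.1727] t 15.35
```

Call:
drive_tool(deltas=[{"dx": 13.7, "dy": -2.5, "dz": 4, "wx": -0.005, "wy": 0.002, "wz": 0.002, "fingers": 0}, {"dx": 13.7, "dy": -0.8, "dz": 1, "wx": -0.003, "wy": 0.002, "wz": 0.001, "fingers": 0.2}, {"dx": 13.7, "dy": -0.2, "dz": 0.5, "wx": -0.001, "wy": 0.001, "wz": 0, "fingers": 0.4}, {"dx": 10, "dy": 0, "dz": 0, "wx": 0, "wy": 0, "wz": 0, "fingers": 0.5}, {"dx": 0, "dy": 0, "dz": 0, "wx": 0, "wy": 0, "wz": 0, "fingers": 0.5}])

```text
time_s: 15.85
tool_pos: [0.4698, -0.2474, 0.1149]
tcp_rot: [[-0.006, 0.281, -0.96], [0.006, -0.96, -0.281], [-1.0, -0.008, 0.004]]
force: [1.0, 0.4, -0.8]
width: 0.705
```

```bash
python3 -c "
from plan import *
step(np.array([.4655,-.2483,.114]),dn,az(286.4),vmax=15);s=read_state();print(s['force'],s['width']*93)
sc=read_camera('scene')[:,:,::-1];im=read_camera('wrist')[:,:,::-1]
cv2.imwrite('pics/w16.png',np.hstack([im[100:400,170:470],cv2.resize(sc[180:280,330:430],(300,300),interpolation=cv2.INTER_CUBIC)]))"
```

```text
n 1 d [ 0.9 -0.4  4.4] w [-0.0009  0.0041  0.0077] zmin 0.11400000000000003 target [ 0.4655 -0.2483  0.114 ] now [ 0.4698 -0.2474  0.1149] t 15.85
[ 1.04712568  0.43781247 -0.76532597] 65.59126856186323
```

View pics/w16.png

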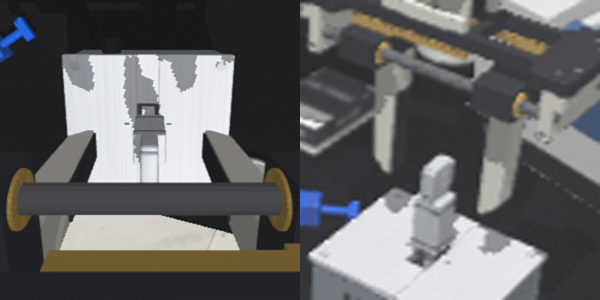

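```bash
python3 -c "
from plan import *
cs=cam('scene');print(proj(cs,read_state()['tool_pos']),proj(cs,[.4655,-.2485,.1365]),proj(cs,[.4655,-.2485,.1105]))"
```

```text
[376.33845104 240.74817765] [375.37367782 233.0244999 ] [374.37686173 244.13374833]
```

The fingers straddle the wing. I'll shift 4 mm along lamp -x and close on it.

Call:
drive_tool(deltas=[{"dx": 0.5, "dy": -0.4, "dz": 4.4, "wx": 0, "wy": 0.004, "wz": 0.007, "fingers": 0.6}, {"dx": 0.4, "dy": 0, "dz": 1, "wx": 0, "wy": 0, "wz": 0, "fingers": 0.7}, {"dx": 0, "dy": 0, "dz": 0, "wx": 0, "wy": 0, "wz": 0, "fingers": 0.75}, {"dx": 0, "dy": 0, "dz": 0, "wx": 0, "wy": 0, "wz": 0, "fingers": 0.75}, {"dx": 0, "dy": 0, "dz": 0, "wx": 0, "wy": 0, "wz": 0, "fingers": 0.75}])

```text
time_s: 16.45
tool_pos: [0.466, -0.2506, 0.1182]
tcp_rot: [[0.006, 0.281, -0.96], [-0.005, -0.96, -0.281], [-1.0, 0.006, -0.004]]
force: [0.3, 0.1, 0.2]
width: 0.258
```

```bash
python3 -c "
from plan import *
step(np.array([.4655,-.2483,.114]),dn,az(286.4),vmax=15);s=read_state();print(s['force'],s['width']*93)"
```

```text
n 1 d [ 4.2 -2.4 -0.2] w [-0.0016 -0.0044 -0.0064] zmin 0.11400000000000002 target [ 0.4655 -0.2483  0.114 ] now [ 0.466  -0.2506  0.1182] t 16.45
[0.27422703 0.11332512 0.24413352] 24.00842979744268
```

Call:
drive_tool(deltas=[{"dx": 2.5, "dy": -1.6, "dz": 0, "wx": -0.001, "wy": -0.003, "wz": -0.004, "fingers": 0.75}, {"dx": 1, "dy": -0.6, "dz": 0, "wx": 0, "wy": 0, "wz": 0, "fingers": 0.75}, {"dx": 0, "dy": 0, "dz": 0, "wx": 0, "wy": 0, "wz": 0, "fingers": 0.75}])

```text
time_s: 16.75
tool_pos: [0.4654, -0.2485, 0.1148]
tcp_rot: [[0.002, 0.282, -0.96], [-0.002, -0.96, -0.282], [-1.0, 0.003, -0.002]]
force: [-1.1, -0.1, 0.2]
width: 0.25
```

```bash
python3 -c "
from plan import *
step(np.array([.4655,-.2483,.114]),dn,az(286.4),vmax=15);s=read_state();print(s['force'],s['width']*93)"
```

```text
n 1 d [ 0.8 -0.2 -0.1] w [-0.0008 -0.0016 -0.0026] zmin 0.114 target [ 0.4655 -0.2483  0.114 ] now [ 0.4654 -0.2485  0.1148] t 16.75
[-1.06582569 -0.06432497  0.23400422] 23.222774751243435
```

Well placed; I close the grip.

Call:
drive_tool(deltas=[{"dx": 0.4, "dy": 0, "dz": 0, "wx": 0, "wy": 0, "wz": 0, "fingers": 1}, {"dx": 0, "dy": 0, "dz": 0, "wx": 0, "wy": 0, "wz": 0, "fingers": 1}, {"dx": 0, "dy": 0, "dz": 0, "wx": 0, "wy": 0, "wz": 0, "fingers": 1}, {"dx": 0, "dy": 0, "dz": 0, "wx": 0, "wy": 0, "wz": 0, "fingers": 1}, {"dx": 0, "dy": 0, "dz": 0, "wx": 0, "wy": 0, "wz": 0, "fingers": 1}], newtons=40)

```text
time_s: 17.25
tool_pos: [0.4654, -0.2483, 0.1141]
tcp_rot: [[0.002, 0.282, -0.959], [-0.002, -0.959, -0.282], [-1.0, 0.002, -0.001]]
force: [0.5, 0.5, -0.1]
width: 0.102
```

```bash
python3 -c "
from plan import *
s=read_state();print(s['tool_pos'],s['force'],s['torque'],s['width']*93)
step(np.array([.4653,-.2482,.1045]),dn,az(286.4),vmax=3)"
```

```text
[ 0.46544749 -0.24834663  0.11414841] [ 0.53776822  0.4684029  -0.05539803] [-0.02529511  0.12018297 -0.02592938] 9.509386438223366
n 4 d [ 2.4 -0.   0. ] w [-0.0002 -0.0003 -0.0005] zmin 0.10450000000000001 target [ 0.4653 -0.2482  0.1045] now [ 0.4654 -0.2483  0.1141] t 17.25
```

Call:
drive_tool(deltas=[{"dx": 2.4, "dy": 0, "dz": 0, "wx": 0, "wy": 0, "wz": 0, "fingers": 1}, {"dx": 2.4, "dy": 0, "dz": 0, "wx": 0, "wy": 0, "wz": 0, "fingers": 1}, {"dx": 2, "dy": 0, "dz": 0, "wx": 0, "wy": 0, "wz": 0, "fingers": 1}])

```text
time_s: 17.55
tool_pos: [0.4655, -0.2484, 0.1076]
tcp_rot: [[0.002, 0.282, -0.959], [-0.002, -0.959, -0.282], [-1.0, 0.003, -0.002]]
force: [-1.4, 1.5, 2.9]
width: 0.106
```

Call:
drive_tool(deltas=[{"dx": 1, "dy": 0, "dz": 0, "wx": 0, "wy": 0, "wz": 0, "fingers": 1}])

```text
time_s: 17.65
tool_pos: [0.4656, -0.2484, 0.1065]
tcp_rot: [[0.002, 0.282, -0.959], [-0.002, -0.959, -0.282], [-1.0, 0.003, -0.002]]
force: [-0.8, 0.5, 3.8]
width: 0.102
```

Call:
drive_tool(deltas=[{"dx": 1, "dy": 0, "dz": 0, "wx": 0, "wy": 0, "wz": 0, "fingers": 1}])

```text
time_s: 17.75
tool_pos: [0.4656, -0.2484, 0.1056]
tcp_rot: [[0.002, 0.282, -0.959], [-0.002, -0.959, -0.282], [-1.0, 0.003, -0.002]]
force: [-1.3, 1.3, 9.5]
width: 0.104
```

Call:
drive_tool(deltas=[{"dx": 0.8, "dy": 0, "dz": 0, "wx": 0, "wy": 0, "wz": 0, "fingers": 1}])

```text
time_s: 17.85
tool_pos: [0.4657, -0.2485, 0.1055]
tcp_rot: [[0.003, 0.282, -0.959], [-0.002, -0.959, -0.282], [-1.0, 0.003, -0.002]]
force: [-3.2, 3.3, 14.0]
width: 0.104
```

Call:
drive_tool(deltas=[{"dx": 0.5, "dy": 0, "dz": 0, "wx": 0, "wy": 0, "wz": 0, "fingers": 1}])

```text
time_s: 17.95
tool_pos: [0.4656, -0.2485, 0.1056]
tcp_rot: [[0.003, 0.282, -0.959], [-0.003, -0.959, -0.282], [-1.0, 0.003, -0.002]]
force: [-2.6, 0.9, 6.0]
width: 0.104
```

The body meets the cover at full travel (force rises to about 10 N at 8.5 mm). Now the clockwise turn (+wx, the tool pointing down), held lightly down.

Call:
drive_tool(deltas=[{"dx": 0.2, "dy": 0, "dz": 0, "wx": 0.1, "wy": 0, "wz": 0, "fingers": 1}, {"dx": 0.2, "dy": 0, "dz": 0, "wx": 0.1, "wy": 0, "wz": 0, "fingers": 1}, {"dx": 0.2, "dy": 0, "dz": 0, "wx": 0.1, "wy": 0, "wz": 0, "fingers": 1}, {"dx": 0.2, "dy": 0, "dz": 0, "wx": 0.1, "wy": 0, "wz": 0, "fingers": 1}])

```text
time_s: 18.35
tool_pos: [0.4666, -0.249, 0.106]
tcp_rot: [[0.005, -0.128, -0.992], [-0.004, -0.992, 0.128], [-1.0, 0.003, -0.006]]
force: [0.5, 0.9, 4.0]
width: 0.108
```

```bash
python3 -c "
from plan import *
s=read_state();R=s['tcp_rot'];print(s['tool_pos'],s['force'],s['torque'],np.degrees(np.arctan2(R[1,1],R[0,1])),s['joint_positions'].round())
step(np.array([.4655,-.2484,.1055]),dn,az(196.4),wmax=.1)"
```

```text
[ 0.466572   -0.24895061  0.10595126] [0.52149828 0.87689727 4.01053543] [0.24035409 0.26716699 0.04523917] -97.32840884044322 [-40.  18. 100.   0.  61.  57.]
n 12 d [0.  0.  0.1] w [ 0.0964 -0.0006  0.    ] zmin 0.10549999999999997 target [ 0.4655 -0.2484  0.1055] now [ 0.4666 -0.249   0.106 ] t 18.35
```

Call:
drive_tool(deltas=[{"dx": 0.4, "dy": -0.2, "dz": 0.3, "wx": 0.1, "wy": -0.001, "wz": 0, "fingers": 1}, {"dx": 0.3, "dy": 0, "dz": 0.2, "wx": 0.1, "wy": -0.001, "wz": 0, "fingers": 1}, {"dx": 0.3, "dy": 0, "dz": 0.2, "wx": 0.1, "wy": 0, "wz": 0, "fingers": 1}, {"dx": 0.2, "dy": 0, "dz": 0.1, "wx": 0.1, "wy": 0, "wz": 0, "fingers": 1}, {"dx": 0.2, "dy": 0, "dz": 0, "wx": 0.1, "wy": 0, "wz": 0, "fingers": 1}, {"dx": 0.2, "dy": 0, "dz": 0, "wx": 0.1, "wy": 0, "wz": 0, "fingers": 1}])

```text
time_s: 18.95
tool_pos: [0.4676, -0.249, 0.1058]
tcp_rot: [[0.007, -0.684, -0.729], [-0.005, -0.729, 0.684], [-1.0, -0.001, -0.009]]
force: [-0.3, 0.4, 3.4]
width: 0.104
```

```bash
cat > st.py <<'E'
from plan import *
s=read_state();R=s['tcp_rot'];print(s['tool_pos'],s['force'],s['torque'],np.degrees(np.arctan2(R[1,1],R[0,1]))%360,s['joint_positions'].round(),s['width']*93)
step(np.array([.4655,-.2484,.1055]),dn,az(196.4),wmax=.1)
E
python3 st.py
```

```text
[ 0.46755782 -0.24899113  0.10576525] [-0.33413489  0.41130413  3.4161087 ] [0.29277194 0.28248965 0.00713634] 226.81850794256096 [-40.  18. 100.   0.  61.  93.] 9.698459778163304
n 6 d [0.  0.2 0.3] w [ 0.0885 -0.0014  0.0006] zmin 0.10550000000000002 target [ 0.4655 -0.2484  0.1055] now [ 0.4676 -0.249   0.1058] t 18.95
```

Call:
drive_tool(deltas=[{"dx": 0.3, "dy": 0.3, "dz": 0.5, "wx": 0.1, "wy": -0.002, "wz": 0, "fingers": 1}, {"dx": 0.3, "dy": 0.3, "dz": 0.4, "wx": 0.1, "wy": -0.002, "wz": 0, "fingers": 1}, {"dx": 0.2, "dy": 0.2, "dz": 0.2, "wx": 0.1, "wy": -0.002, "wz": 0, "fingers": 1}, {"dx": 0.2, "dy": 0.2, "dz": 0.2, "wx": 0.1, "wy": 0, "wz": 0, "fingers": 1}, {"dx": 0.2, "dy": 0, "dz": 0, "wx": 0.1, "wy": 0, "wz": 0, "fingers": 1}])

```text
time_s: 19.45
tool_pos: [0.4673, -0.2493, 0.1057]
tcp_rot: [[0.007, -0.957, -0.292], [-0.002, -0.292, 0.957], [-1.0, -0.006, -0.004]]
force: [-4.1, 0.5, 5.2]
width: 0.103
```

```bash
python3 st.py
```

```text
[ 0.46727041 -0.24929104  0.10573983] [-4.13573825  0.48564819  5.23368312] [0.21969621 0.90074221 0.05542917] 196.95091333777557 [-40.  18. 100.   0.  61. 123.] 9.581286283952245
n 1 d [0.2 1.4 1.4] w [ 0.0096 -0.0042  0.0056] zmin 0.10550000000000002 target [ 0.4655 -0.2484  0.1055] now [ 0.4673 -0.2493  0.1057] t 19.45
```

Call:
drive_tool(deltas=[{"dx": 0.2, "dy": 0.6, "dz": 0.4, "wx": 0.03, "wy": -0.002, "wz": 0.003, "fingers": 1}, {"dx": 0.1, "dy": 0.4, "dz": 0.3, "wx": 0.02, "wy": 0, "wz": 0, "fingers": 1}])

```text
time_s: 19.65
tool_pos: [0.4665, -0.2494, 0.1059]
tcp_rot: [[0.004, -0.971, -0.239], [-0.002, -0.239, 0.971], [-1.0, -0.003, -0.003]]
force: [0.3, 0.3, 3.6]
width: 0.105
```

```bash
python3 st.py
```

```text
[ 0.46651132 -0.24939136  0.10585733] [0.34806708 0.25811815 3.57119972] [0.14189021 0.18255516 0.01299716] 193.83129222146687 [-40.  19. 100.   0.  61. 126.] 9.789803259159276
n 1 d [0.4 0.7 1.2] w [-0.0448 -0.0034  0.0033] zmin 0.1055 target [ 0.4655 -0.2484  0.1055] now [ 0.4665 -0.2494  0.1059] t 19.65
```

Call:
drive_tool(deltas=[{"dx": 0, "dy": 0.3, "dz": 0.5, "wx": -0.03, "wy": -0.002, "wz": 0.003, "fingers": 1}, {"dx": -1.5, "dy": 0.2, "dz": 0.3, "wx": 0, "wy": 0, "wz": 0, "fingers": 1}, {"dx": -1.5, "dy": 0, "dz": 0, "wx": 0, "wy": 0, "wz": 0, "fingers": 1}])

```text
time_s: 19.95
tool_pos: [0.4665, -0.2493, 0.1093]
tcp_rot: [[0.002, -0.962, -0.272], [-0.003, -0.272, 0.962], [-1.0, -0.001, -0.003]]
force: [0.2, 0.4, 2.5]
width: 0.102
```

```bash
python3 st.py
```

```text
[ 0.46654609 -0.24927602  0.10934263] [0.18684156 0.38326974 2.50867139] [ 0.10400169  0.17735173 -0.02250589] 195.78180610932824 [-40.  18. 100.  -0.  62. 124.] 9.446078107841485
n 1 d [3.8 0.8 1.1] w [-0.0108 -0.003   0.0014] zmin 0.10549999999999998 target [ 0.4655 -0.2484  0.1055] now [ 0.4665 -0.2493  0.1093] t 19.95
```

Call:
drive_tool(deltas=[{"dx": -0.8, "dy": 0, "dz": 0, "wx": 0, "wy": 0, "wz": 0, "fingers": 1}])

```text
time_s: 20.05
tool_pos: [0.4665, -0.2492, 0.1102]
tcp_rot: [[0.002, -0.962, -0.272], [-0.002, -0.272, 0.962], [-1.0, -0.001, -0.003]]
force: [-0.2, -0.5, 0.0]
width: 0.105
```

Call:
drive_tool(deltas=[{"dx": -0.6, "dy": 0, "dz": 0, "wx": 0, "wy": 0, "wz": 0, "fingers": 1}])

```text
time_s: 20.15
tool_pos: [0.4663, -0.2491, 0.1103]
tcp_rot: [[0.002, -0.962, -0.273], [-0.002, -0.273, 0.962], [-1.0, -0.001, -0.003]]
force: [1.8, -2.2, -5.8]
width: 0.103
```

Locked: the rise stops at 4.6 mm and the upward pull is resisted. Now I let go.

Call:
drive_tool(deltas=[{"dx": 0.2, "dy": 0, "dz": 0, "wx": 0, "wy": 0, "wz": 0, "fingers": 1}, {"dx": 0, "dy": 0, "dz": 0, "wx": 0, "wy": 0, "wz": 0, "fingers": 0.8}, {"dx": 0, "dy": 0, "dz": 0, "wx": 0, "wy": 0, "wz": 0, "fingers": 0.7}, {"dx": 0, "dy": 0, "dz": 0, "wx": 0, "wy": 0, "wz": 0, "fingers": 0.5}, {"dx": 0, "dy": 0, "dz": 0, "wx": 0, "wy": 0, "wz": 0, "fingers": 0.4}, {"dx": 0, "dy": 0, "dz": 0, "wx": 0, "wy": 0, "wz": 0, "fingers": 0.4}, {"dx": 0, "dy": 0, "dz": 0, "wx": 0, "wy": 0, "wz": 0, "fingers": 0.4}])

```text
time_s: 20.85
tool_pos: [0.4653, -0.2483, 0.1091]
tcp_rot: [[-0.001, -0.962, -0.273], [-0.0, -0.273, 0.962], [-1.0, 0.001, 0.0]]
force: [0.3, 0.1, -0.1]
width: 0.568
```

Call:
drive_tool(deltas=[{"dx": -8, "dy": 0, "dz": 0, "wx": 0, "wy": 0, "wz": 0, "fingers": 0.4}, {"dx": -15, "dy": 0, "dz": 0, "wx": 0, "wy": 0, "wz": 0, "fingers": 0.4}, {"dx": -20, "dy": 0, "dz": 0, "wx": 0, "wy": 0, "wz": 0, "fingers": 0.4}, {"dx": -20, "dy": 0, "dz": 0, "wx": 0, "wy": 0, "wz": 0, "fingers": 0.4}, {"dx": -20, "dy": 0, "dz": 15, "wx": 0, "wy": 0, "wz": 0, "fingers": 0.4}, {"dx": -20, "dy": 0, "dz": 25, "wx": 0, "wy": 0, "wz": 0, "fingers": 0.4}, {"dx": 0, "dy": 0, "dz": 35, "wx": 0, "wy": 0, "wz": 0, "fingers": 0.4}, {"dx": 0, "dy": 0, "dz": 25, "wx": 0, "wy": 0, "wz": 0, "fingers": 0.4}, {"dx": 0, "dy": 0, "dz": 0, "wx": 0, "wy": 0, "wz": 0, "fingers": 0.4}, {"dx": 0, "dy": 0, "dz": 0, "wx": 0, "wy": 0, "wz": 0, "fingers": 0.4}])

```text
time_s: 21.85
tool_pos: [0.4382, -0.1504, 0.2221]
tcp_rot: [[0.004, -0.962, -0.271], [-0.003, -0.271, 0.962], [-1.0, -0.003, -0.004]]
force: [0.0, -0.1, 0.1]
width: 0.597
```

```bash
python3 -c "
from plan import *
s=read_state();im=read_camera('wrist')[:,:,::-1];sc=read_camera('scene')[:,:,::-1]
np.savez('w17.npz',p=s['tool_pos'],R=s['tcp_rot']);print(s['time_s'],s['tool_pos'])
cv2.imwrite('pics/w17.png',im);cv2.imwrite('pics/s17.png',cv2.resize(sc[180:340,270:430],None,fx=3.7,fy=3.7,interpolation=cv2.INTER_CUBIC))
a=cv2.imread('pics/scene0.png').astype(int)
"
```

```text
21.85 [ 0.43821835 -0.15044957  0.22209315]
```

View pics/w17.png

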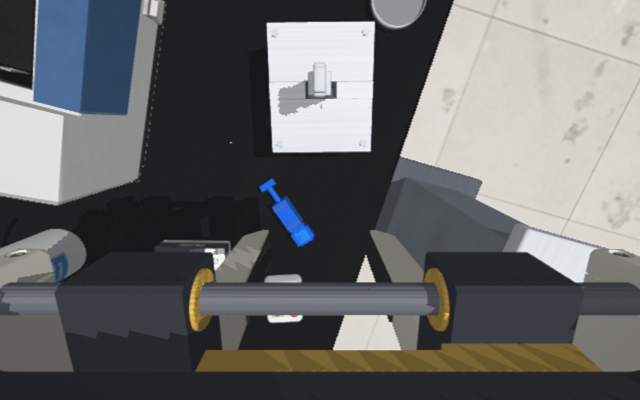

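View pics/s17.png

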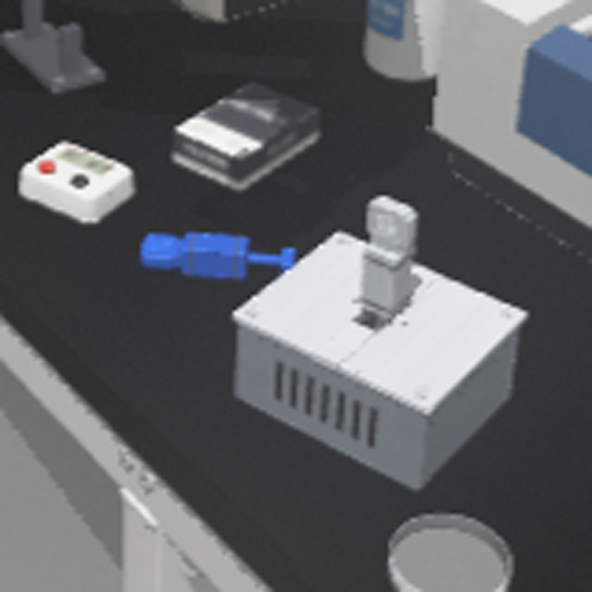

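The wing stands crosswise to the slot, at wrist px (320,77), in line with the marks. Last I check the wing angle and the three loose things against the first picture.

```bash
python3 -c "
from plan import *
a=cv2.imread('pics/scene0.png').astype(int);b=read_camera('scene')[:,:,::-1].astype(int)
for n,(x0,x1,y0,y1) in dict(timer=(272,310,214,242),carton=(315,360,202,230),dish=(372,412,318,350)).items():
  d=abs(a-b)[y0:y1,x0:x1].max(2);print(n,d.mean(),(d>40).sum())
im=cv2.imread('pics/w17.png');cv2.imwrite('pics/w17c.png',cv2.resize(im[50:115,285:355],None,fx=8,fy=8,interpolation=cv2.INTER_CUBIC))"
```

```text
timer 1.6663533834586466 0
carton 8.37063492063492 28
dish 1.08828125 0
```

View pics/w17c.png

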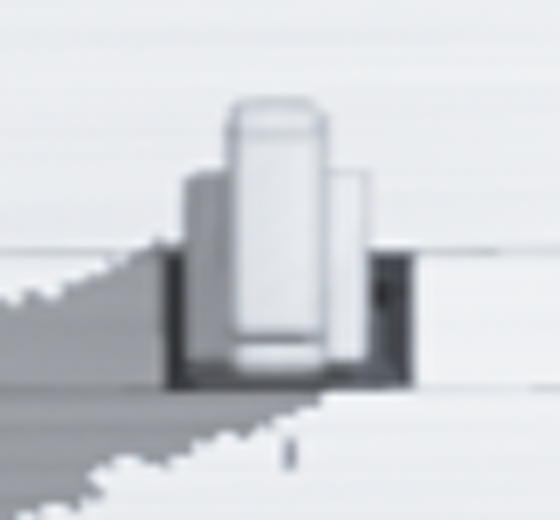

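```bash
python3 -c "
from plan import *
a=cv2.imread('pics/scene0.png');b=read_camera('scene')[:,:,::-1]
f=lambda x:cv2.resize(x[195:240,305:370],None,fx=6,fy=6,interpolation=cv2.INTER_NEAREST)
cv2.imwrite('pics/cmp.png',np.hstack([f(a),f(b)]))"
```

```text
(no output)
```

View pics/cmp.png

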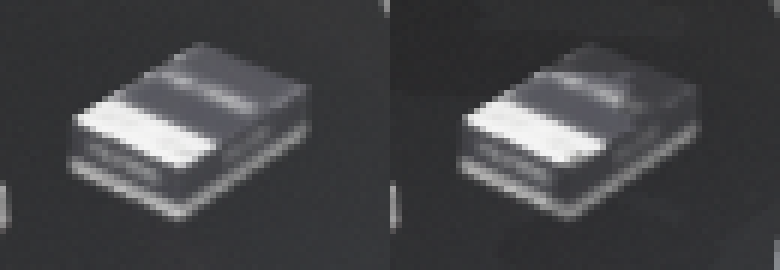

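The carton's outline is unchanged; only the arm's shadow lies on it. I hand in.

```bash
python3 -c "
from bench import *
print(read_state()['time_s'],close_job())"
```

```text
the job is handed in; nothing more can be done
22.05 None
```

The steel stud is locked crosswise in the lamp house cover and the job is handed in at 22 s. I lifted it from the stand, set it upright in the slot with its bar through, and let go; it stood by itself. I then gripped it from above by the wing, pressed it to the stop and turned it 90° clockwise. It rose 4.6 mm, and I let go and backed away.

**Checks:**
- **Lock:** before letting go, the rise stopped at 4.6 mm (about 4.5 mm expected), and the stud resisted a pull of about 6 N. The last close-up shows the wing standing in line with the marks.
- **Pressing:** the force reached about 14 N at most in the readings.
- **Loose things:** the timer and petri dish match the first picture. The carton differed in some pixels, but its outline is the same; the difference is the arm's shadow.
- **Disagreement:** the camera views differed by 1–4 mm on where the slot was and on how high the stud sat in the grip. I settled this with close-up views and force readings while lowering the stud, and it went in without noticeable contact force.

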